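Right and sort the fallen figures on a collectors' stall

TASK

The cast figures on the stall have toppled over. Feel the weight of each one and stand it upright again: every hollow (light) figure on the thin display tray, every solid (heavy) figure on the thick plinth, each with its base wholly on the wood. Once all of them stand, push the tray's guard bar home until it comes up against its stop, and leave the other things on the table where they are.

Things in the scene. Friction and masses are not known exactly. Their poses are not given: they have to be found in the camera images.
- fig1: bronze guardsman, 130 mm tall; all look the same. Origin: centre of base underside; z up through the head, x out of the chest. Base 50 (x) by 64 (y) by 14 mm; coat 48 by 44 mm up to 90 mm; round head 36 mm across up to 130 mm. Starts lying on its face, head roughly away from the robot. Hollow (0.15-0.25 kg) or solid (0.48-0.72 kg): not seen, only felt. May be absent
- fig2: bronze guardsman, 130 mm tall; all look the same. Origin: centre of base underside; z up through the head, x out of the chest. Base 50 (x) by 64 (y) by 14 mm; coat 48 by 44 mm up to 90 mm; round head 36 mm across up to 130 mm. Starts lying on its face, head roughly away from the robot. Hollow (0.15-0.25 kg) or solid (0.48-0.72 kg): not seen, only felt. May be absent
- fig3: bronze guardsman, 130 mm tall; all look the same. Origin: centre of base underside; z up through the head, x out of the chest. Base 50 (x) by 64 (y) by 14 mm; coat 48 by 44 mm up to 90 mm; round head 36 mm across up to 130 mm. Starts lying on its face, head roughly away from the robot. Hollow (0.15-0.25 kg) or solid (0.48-0.72 kg): not seen, only felt. May be absent
- fig4: bronze guardsman, 130 mm tall; all look the same. Origin: centre of base underside; z up through the head, x out of the chest. Base 50 (x) by 64 (y) by 14 mm; coat 48 by 44 mm up to 90 mm; round head 36 mm across up to 130 mm. Starts lying on its face, head roughly away from the robot. Hollow (0.15-0.25 kg) or solid (0.48-0.72 kg): not seen, only felt. May be absent
- tray: thin light-wood display tray, fixed, 110 (x) by 200 (y) by 12 mm high, flat top with no rim; place for the hollow figures (room for two side by side along y). Origin: centre of its underside; x points away from the robot, more or less
- plinth: thick dark-wood plinth, fixed, 120 (x) by 200 (y) by 40 mm high, flat top; place for the solid figures (room for two side by side along y). Origin: centre of its underside; x points away from the robot, more or less
- guard (a joint): slide of the tray's guard bar, m: 0 is pulled fully out towards the robot, it grows as the bar is pushed towards the tray (along the tray's x) and comes up against its stop at 0.060, where the bar lies close along the tray's near edge; drags with about 3 N
- guard_mid (a point): middle of the guard bar's near face (the one towards the robot), 21 mm above the table. The bar is aluminium, 10 (x) by 220 (y) mm, from 4 to 38 mm above the table
- tin: small flat steel tin, 70 by 45 by 18 mm; bystander; origin: centre of underside
- loupe: round magnifier with wooden handle, 143 mm long, 12 mm thick, lying flat; bystander; origin: centre of the lens underside
- coin_dish: small wooden dish, 90 by 70 by 25 mm; bystander; origin: centre of underside
- postcards: flat pile of postcards, 90 by 140 by 15 mm; bystander; origin: centre of underside
There are look-alikes about, which are no part of the job. Leave any green look-alike of the fig4 alone.

How it is judged:
On the way, in this order (a step that is already met when the one before it is completed fails the run):
1. all figures that are present stand upright and released, hollow ones on the tray, solid ones on the plinth, the guard bar still open (angle between each of fig1, fig2, fig3, fig4's own z axis and vertical below 0.12 rad and linear speed of each of fig1, fig2, fig3, fig4 below 0.03 m/s and contact force between each of fig1, fig2, fig3, fig4 and the fingers below 0.1 N and ((x of fig1 in the frame of tray between -0.035 and 0.035 m and y of fig1 in the frame of tray between -0.078 and 0.078 m and z of fig1 in the frame of tray between 0.007 and 0.017 m and contact force between fig1 and tray below 3.5 N) or (x of fig1 in the frame of plinth between -0.04 and 0.04 m and y of fig1 in the frame of plinth between -0.078 and 0.078 m and z of fig1 in the frame of plinth between 0.035 and 0.045 m and contact force between fig1 and plinth above 3.5 N)) and ((x of fig2 in the frame of tray between -0.035 and 0.035 m and y of fig2 in the frame of tray between -0.078 and 0.078 m and z of fig2 in the frame of tray between 0.007 and 0.017 m and contact force between fig2 and tray below 3.5 N) or (x of fig2 in the frame of plinth between -0.04 and 0.04 m and y of fig2 in the frame of plinth between -0.078 and 0.078 m and z of fig2 in the frame of plinth between 0.035 and 0.045 m and contact force between fig2 and plinth above 3.5 N)) and ((x of fig3 in the frame of tray between -0.035 and 0.035 m and y of fig3 in the frame of tray between -0.078 and 0.078 m and z of fig3 in the frame of tray between 0.007 and 0.017 m and contact force between fig3 and tray below 3.5 N) or (x of fig3 in the frame of plinth between -0.04 and 0.04 m and y of fig3 in the frame of plinth between -0.078 and 0.078 m and z of fig3 in the frame of plinth between 0.035 and 0.045 m and contact force between fig3 and plinth above 3.5 N)) and ((x of fig4 in the frame of tray between -0.035 and 0.035 m and y of fig4 in the frame of tray between -0.078 and 0.078 m and z of fig4 in the frame of tray between 0.007 and 0.017 m and contact force between fig4 and tray below 3.5 N) or (x of fig4 in the frame of plinth between -0.04 and 0.04 m and y of fig4 in the frame of plinth between -0.078 and 0.078 m and z of fig4 in the frame of plinth between 0.035 and 0.045 m and contact force between fig4 and plinth above 3.5 N)) and value of joint guard below 0.045 m), for 0.2 s.
2. the guard bar is pushed home to its stop (value of joint guard above 0.055 m), for 0.2 s.
At the end, for the whole second after the job is handed in: All figures present stand upright (7 degrees), still and released: light ones on the tray (bearing under 3.5 N, origin within 35 mm of its centre in x, 78 mm in y), heavy ones on the plinth (over 3.5 N, within 40 and 78 mm); guard bar within 5 mm of its stop (angle between each of fig1, fig2, fig3, fig4's own z axis and vertical below 0.12 rad and linear speed of each of fig1, fig2, fig3, fig4 below 0.03 m/s and contact force between each of fig1, fig2, fig3, fig4 and the fingers below 0.1 N and ((x of fig1 in the frame of tray between -0.035 and 0.035 m and y of fig1 in the frame of tray between -0.078 and 0.078 m and z of fig1 in the frame of tray between 0.007 and 0.017 m and contact force between fig1 and tray below 3.5 N) or (x of fig1 in the frame of plinth between -0.04 and 0.04 m and y of fig1 in the frame of plinth between -0.078 and 0.078 m and z of fig1 in the frame of plinth between 0.035 and 0.045 m and contact force between fig1 and plinth above 3.5 N)) and ((x of fig2 in the frame of tray between -0.035 and 0.035 m and y of fig2 in the frame of tray between -0.078 and 0.078 m and z of fig2 in the frame of tray between 0.007 and 0.017 m and contact force between fig2 and tray below 3.5 N) or (x of fig2 in the frame of plinth between -0.04 and 0.04 m and y of fig2 in the frame of plinth between -0.078 and 0.078 m and z of fig2 in the frame of plinth between 0.035 and 0.045 m and contact force between fig2 and plinth above 3.5 N)) and ((x of fig3 in the frame of tray between -0.035 and 0.035 m and y of fig3 in the frame of tray between -0.078 and 0.078 m and z of fig3 in the frame of tray between 0.007 and 0.017 m and contact force between fig3 and tray below 3.5 N) or (x of fig3 in the frame of plinth between -0.04 and 0.04 m and y of fig3 in the frame of plinth between -0.078 and 0.078 m and z of fig3 in the frame of plinth between 0.035 and 0.045 m and contact force between fig3 and plinth above 3.5 N)) and ((x of fig4 in the frame of tray between -0.035 and 0.035 m and y of fig4 in the frame of tray between -0.078 and 0.078 m and z of fig4 in the frame of tray between 0.007 and 0.017 m and contact force between fig4 and tray below 3.5 N) or (x of fig4 in the frame of plinth between -0.04 and 0.04 m and y of fig4 in the frame of plinth between -0.078 and 0.078 m and z of fig4 in the frame of plinth between 0.035 and 0.045 m and contact force between fig4 and plinth above 3.5 N)) and value of joint guard above 0.055 m); the robot touches nothing.
It fails at once if a bystander is pushed more than 50 mm from its place (distance of any of tin, loupe, coin_dish, postcards from where it was at the start of the episode above 0.05 m).
Of fig1, fig2, fig3, fig4 only 3 to 4 are there at a start; the rules pass over those that are not, and their reading is None.
At some moment in a run one of fig1, fig2, fig3, fig4 may be knocked a few centimetres aside while the robot is not near it.
Once in a run the grip may slacken for a moment while it holds something.
It also fails if it takes over 210 s, if anything falls off the work surface, if the arm or the gripper's body presses on something with over 40 N, if the wrist force passes 120 N, or if a joint passes its speed limit or range.

ROBOT

A 7-joint arm with a two-finger parallel gripper is mounted at the origin on the work surface. World frame = base frame: x ahead of the robot, y to its left, z up, the work surface at z = 0. Lengths are in m, angles in rad, forces in N, time in s.
With the tool pointing down it reaches from about 0.425 to 0.925 m from the base axis. Payload 6.8 kg.
Tool frame: the origin (TCP) lies midway between the tips of the shut fingers; the grasp point (between the pads) lies 19 mm behind it; z points along the fingers, y is the direction in which the jaws open and shut (so a half turn about z gives the same grasp; the last joint's range is limited). The gripper opens to 85 mm and grips with 20 to 120 N. Pads are 22 mm wide; open, the fingers measure 114 mm over their backs; the gripper's body (76 mm by 85 mm) begins 54 mm behind the grasp point. The pads swing forward as they close: fully open they stand 13 mm farther back than shut.
Start: joints at [-1.222, 0.477, 0.022, 1.555, -0.011, 1.109, -0.083], TCP at [0.298, 0.606, 0.231] pointing down, gripper open.
Joint ranges: [-2.96, 2.96], [-0.34, 2.1], [-1.41, 1.46], [0.24, 2.44], [-1.37, 4.51], [0.17, 1.92], [-2.96, 2.96]. Speed limits (rad/s): [2.39, 2.39, 3.14, 3.14, 3.14, 3.14, 3.14].

INTERFACE

Orientations are given as a unit quaternion [w, x, y, z].
In Python, from station import bot gives the robot as it stands.
- The arm moves only by the shell command python3 -m jog 'ROWS' [FORCE]. ROWS is JSON, a list of rows, each a list of 3 entries, a list of its own where there are three numbers: the shift along the tool's x, y, z in mm, then the turn, a rotation vector about the tool's x, y, z in degrees, then the closure, from -1 (fully open) to 1 (shut). A call has 1 to 12 rows; each row shifts and turns the commanded pose from where the row before left it, along the tool's axes as they then stand; what a row does not reach is not made up. A row lasts 1/8 s, in which the tool goes at most 62.5 mm and 10.7 degrees, less where a joint would pass 70% of its speed; a pose out of reach is approached as far as the arm can. A call is refused whole if a number of a shift passes 62.5 or a number of a turn 10.7, either way. A call with a gripper value outside its range is refused whole. The fingers move at their own pace and stop on an object; FORCE is the grip in N (left out, the last holds). Time passes only in rows, so rows that do not move let the fingers close. It gives the time, the measured TCP pose, the force and the opening at its end, in the units of the state.
- bot.get_obs(): the state, without advancing time (a new reading comes with each control period).
- bot.read_camera(name): name is "side" or "top" or "wrist"; returns (picture, depth): 420x560x3 uint8, red, green, blue; 420x560 float32, m along the optical axis (not along the pixel's ray), 0 where there is no reading.
- bot.camera_info(name): a dict with "fx", "fy", "cx", "cy" (pixels), "k1" (the pictures are not rectified: a ray, as slopes to the right and down, at radius r is drawn at 1 + k1 r^2 times it, then the intrinsics apply), "world_from_camera" (4x4, takes a point from camera to world coordinates); the wrist camera has in their place "mount" (4x4, takes a point from camera to tool coordinates, whose origin is the TCP and whose axes are the flange's). Camera axes: x right, y up, looking along -z (the intrinsics and any distortion apply to the point x, -y, -z); pixel columns grow to the right and rows downward; lengths in m; the calibration is good to about 2 mm. A picture is of the moment at which its call begins: read the wrist's pose just before it. camera_info takes no time and is no camera call.
- bot.hand_in(): hands the job in, once; it reports no verdict.
Trained networks look in the newest picture that a camera, given by its name, has taken for a name from the list of things; names that differ only in an ending like _2 or _b are one class to them, and where a whole thing is asked for, a point or a joint stands for the part that bears it (a point fixed in the world has none). Each returns a list of dicts, best first, with "score" (0 to 1); they miss things now and then, are a little off and sometimes report something else, mostly with a low value. They report only what shows in the picture. A call takes as long as a camera call. They do not tell look-alikes from the thing itself.
- bot.find_in(camera, thing): "xy" ([column, row] as shares, 0 to 1, of the picture: columns of its width, rows of its height, amid what is visible of it).
- bot.cut_out(camera, thing): "pixels" (420x560 bool, what is visible of it) and "xy" ([column, row] as shares, 0 to 1, of the picture: columns of its width, rows of its height, amid what is visible of it).
- bot.landmark_of(camera, thing): "xy" ([column, row] as shares, 0 to 1, of the picture: columns of its width, rows of its height: a listed point, or the origin of a listed thing).
The state is a dict: "t": time; "q": joint angles; "joint_vel": joint speeds; "joint_torque": joint torques, N m; "eef_pos": TCP position; "tool_rot": TCP orientation; "contact_force": force on the tool from outside, world axes, zero at the start; "torque": the same for the moment, N m; "gripper_width": opening from 0.0 (shut) to 1.0 (fully open).
Only numpy, scipy, OpenCV 4.12 (cv2) and the standard library are available. Lean on these libraries where they do the work, as an engineer would, in place of code of your own. Each camera call takes 0.05 s, during which the arm holds its last target.

## Working session

There is one attempt and no reset: what is moved stays moved. The work goes in short steps, Python scripts to look and compute and a shell command to move; the robot and the scene stay as the last step left them, time stands still between calls to the robot, and variables do not carry over. Pictures are saved under pics/ and viewed, and the job is handed in when it is done.

```bash
ls; mkdir -p pics
cat > h.py <<'E'
import numpy as np, cv2
from station import bot
from scipy.spatial.transform import Rotation as R
def obs(): return bot.get_obs()
def Rt(o=None):
    o=o or obs(); w,x,y,z=o['tool_rot']; return R.from_quat([x,y,z,w])
def wfc(name,info,o=None):
    if name!='wrist': return np.array(info['world_from_camera'])
    o=o or obs(); T=np.eye(4); T[:3,:3]=Rt(o).as_matrix(); T[:3,3]=o['eef_pos']
    return T@np.array(info['mount'])
def shot(name,fn):
    o=obs(); p,d=bot.read_camera(name); cv2.imwrite(fn,p[:,:,::-1]); return p,d,wfc(name,bot.camera_info(name),o)
def undist(i,u,v):
    x=(np.asarray(u,float)-i['cx'])/i['fx']; y=(np.asarray(v,float)-i['cy'])/i['fy']
    xd,yd=x.copy(),y.copy()
    for _ in range(10):
        r2=x*x+y*y; f=1+i['k1']*r2; x=xd/f; y=yd/f
    return x,y
def pts(name,d,T):
    i=bot.camera_info(name); v,u=np.mgrid[0:420,0:560]; x,y=undist(i,u,v)
    P=np.stack([x*d,-y*d,-d],-1); W=P@T[:3,:3].T+T[:3,3]; W[d==0]=np.nan; return W
E
python3 - <<'E'
from h import *
o=obs(); print(o)
for n in('top','side','wrist'):
    p,d,T=shot(n,f'pics/{n}0.png'); i=bot.camera_info(n); print(n,i['fx'],i['cx'],i['k1'],T.round(3).tolist())
    np.savez(f'pics/{n}0.npz',p=p,W=pts(n,d,T))
E
```

```text
pics
{'t': 0.0, 'q': array([-1.22207802,  0.47780713,  0.02234654,  1.55645067, -0.01152457,
        1.10931252, -0.08309773]), 'joint_vel': array([ 1.59018463e-03, -1.11522745e-03,  3.30571710e-04,  6.53379125e-04,
        3.62455133e-04, -6.14847326e-04,  8.44808421e-05]), 'joint_torque': array([ 7.76023280e-04, -5.96461916e+01,  1.60837445e+00, -2.81187737e+01,
        1.25175508e-02,  9.59345314e-03,  1.67953476e-05]), 'eef_pos': array([0.2974867 , 0.60524419, 0.23032147]), 'tool_rot': array([-1.50937574e-04,  2.26424837e-01,  9.74028202e-01, -9.12428234e-04]), 'contact_force': array([ 0.0748342 ,  0.65124728, -0.55273312]), 'torque': array([-0.00549257, -0.01647051, -0.03396468]), 'gripper_width': 0.998067625902633}
top 467.05606625271196 268.12111871913663 0.017550391596858665 [[-0.026, 0.999, -0.048, 0.45], [-1.0, -0.026, -0.001, -0.011], [-0.002, 0.048, 0.999, 1.067], [0.0, 0.0, 0.0, 1.0]]
side 399.7322414580786 282.6810890513959 -0.1007025463949199 [[0.883, 0.306, -0.355, 0.129], [-0.469, 0.576, -0.67, -0.747], [-0.001, 0.758, 0.653, 0.738], [0.0, 0.0, 0.0, 1.0]]
wrist 349.85971713581665 277.3805108675417 -0.004954958167336734 [[0.44, -0.856, -0.273, 0.226], [0.898, 0.418, 0.137, 0.641], [-0.003, -0.305, 0.952, 0.372], [0.0, 0.0, 0.0, 1.0]]
```

View pics/top0.png

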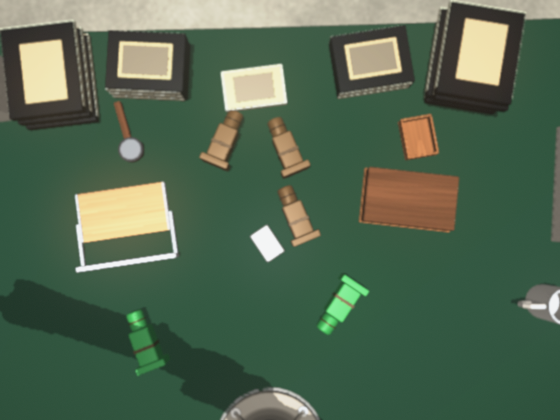

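View pics/side0.png

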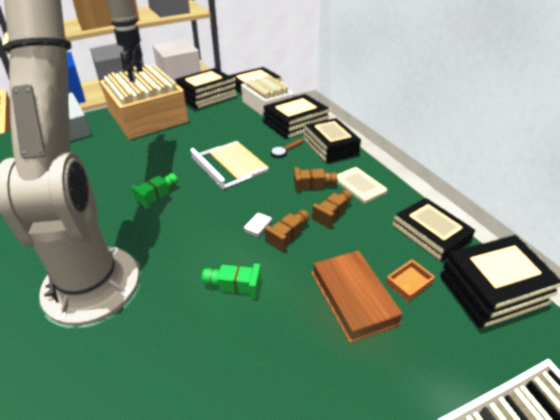

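Run:
```python
from h import *
z=np.load('pics/top0.npz'); W=z['W'];p=z['p']
bot.read_camera('top')
for th in('fig1','tray','plinth','guard','tin','loupe','coin_dish','postcards'):
    for r in bot.cut_out('top',th):
        m=r['pixels']; Q=W[m]; Q=Q[~np.isnan(Q).any(1)]
        if len(Q)<20: continue
        zz=np.percentile(Q[:,2],[5,50,95])
        (c,s,a)=cv2.minAreaRect((Q[:,:2]*1000).astype(np.float32))
        print(th,round(r['score'],2),np.round(r['xy']*np.array([560,420])),'z',zz.round(3),'c',np.round(c),'s',np.round(s),'a',round(a,1),m.sum())
i=bot.camera_info('top')
hsv=cv2.cvtColor(p,cv2.COLOR_RGB2HSV)
for r in bot.landmark_of('top','guard_mid'): print(r)
for (u0,u1,v0,v1) in((195,250,105,172),(262,312,112,180),(272,325,180,248)):
    S=W[v0:v1,u0:u1].reshape(-1,3); S=S[S[:,2]>0.012]
    (c,s,a)=cv2.minAreaRect((S[:,:2]*1000).astype(np.float32))
    q=S[:,:2]-S[:,:2].mean(0); e,V=np.linalg.eigh(q.T@q)
    print(len(S),np.round(c),np.round(s),round(a,1),S.max(0).round(3),V[:,1].round(3))
```

```text
fig1 0.95 [339. 302.] z [0.016 0.047 0.051] c [ 301. -168.] s [ 64. 132.] a 61.7 1356
fig1 0.89 [144. 341.] z [0.014 0.046 0.051] c [237. 274.] s [137.  64.] a 24.8 1505
fig1 0.68 [298. 218.] z [0.033 0.047 0.052] c [508. -70.] s [130.  63.] a 21.4 1196
fig1 0.64 [287. 149.] z [0.026 0.047 0.052] c [662. -53.] s [130.  65.] a 21.8 1233
fig1 0.62 [229. 142.] z [0.014 0.047 0.052] c [683.  83.] s [ 70. 130.] a 65.4 1303
tray 0.84 [119. 216.] z [0.007 0.012 0.037] c [494. 317.] s [178. 229.] a 6.7 5310
tray 0.39 [252.  86.] z [0.011 0.015 0.018] c [796.  13.] s [ 99. 141.] a 5.6 2412
plinth 0.83 [408. 198.] z [0.02  0.04  0.043] c [ 537. -332.] s [217. 129.] a 81.9 5280
guard 0.97 [127. 262.] z [0.004 0.037 0.041] c [450. 312.] s [ 97. 226.] a 9.5 593
tin 0.83 [266. 244.] z [0.014 0.018 0.021] c [444.  -7.] s [73. 48.] a 34.8 661
loupe 0.56 [126. 145.] z [0.004 0.012 0.015] c [704. 319.] s [141.  58.] a 25.7 802
coin_dish 0.55 [128. 259.] z [0.    0.036 0.041] c [451. 312.] s [100. 226.] a 8.5 717
postcards 0.93 [255.  88.] z [0.011 0.015 0.018] c [803.  15.] s [ 97. 142.] a 5.3 2462
postcards 0.41 [286. 150.] z [0.033 0.047 0.052] c [660. -52.] s [127.  62.] a 21.8 1155
{'xy': [0.2286, 0.6262], 'score': 0.92}
1347 [695.  76.] [ 64. 158.] 66.0 [0.762 0.136 0.054] [-0.923  0.385]
1218 [662. -53.] [130.  65.] 21.8 [ 0.725 -0.016  0.056] [-0.932 -0.363]
1278 [498. -49.] [130. 107.] 23.4 [ 0.573 -0.018  0.055] [-0.975 -0.221]
```

Run:
```python
from h import *
p=np.load('pics/top0.npz')['p']
cv2.imwrite('pics/crop0.png',cv2.resize(p[100:260,190:340,::-1],None,fx=4,fy=3.7,interpolation=cv2.INTER_CUBIC))
```

```text
(no output)
```

View pics/crop0.png

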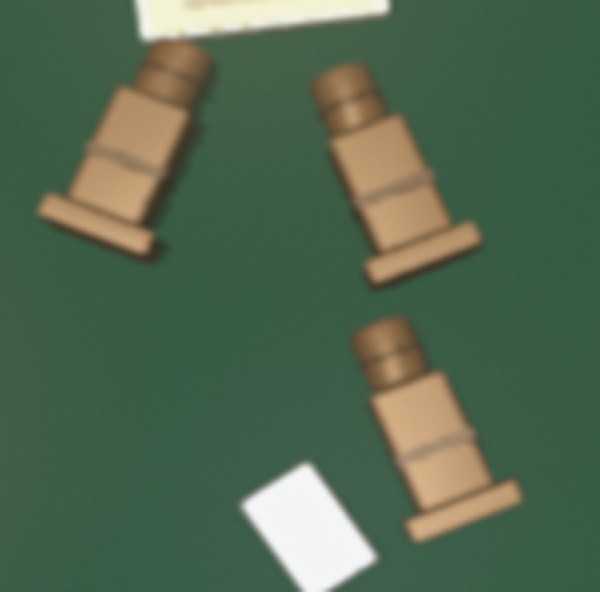

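```bash
cat >> h.py <<'E'
def find_figs(name='top',minz=0.02):
    o=obs(); p,d=bot.read_camera(name); W=pts(name,d,wfc(name,bot.camera_info(name),o)); out=[]
    hsv=cv2.cvtColor(p,cv2.COLOR_RGB2HSV)
    for r in bot.cut_out(name,'fig1'):
        m=r['pixels']; h=np.median(hsv[m][:,0])
        if 35<h<95: continue
        Q=W[m]; Q=Q[~np.isnan(Q).any(1)]; Q=Q[Q[:,2]>minz]
        if len(Q)<50: continue
        (c,s,a)=cv2.minAreaRect((Q[:,:2]*1000).astype(np.float32))
        a=np.radians(a+(90 if s[1]>s[0] else 0)); v=np.array([np.cos(a),np.sin(a)])
        t=(Q[:,:2]*1000-c)@v; w=(Q[:,:2]*1000-c)@[-v[1],v[0]]
        # base end is the wide end
        wp=np.ptp(w[t>45]) if (t>45).any() else 0; wn=np.ptp(w[t<-45]) if (t<-45).any() else 0
        if wp>wn: v=-v   # v points base->head
        out.append((r['score'],np.round(c),np.round(s),np.degrees(np.arctan2(v[1],v[0])).round(1),Q[:,2].max().round(3),np.round(np.array(r['xy'])*[560,420])))
    return out
def plan(gp,phi,th,cmd=None,back=0.022):
    """gp grasp point world mm; phi fwd yaw deg; th tilt deg. prints rows"""
    o=obs(); gp=np.array(gp)/1000; f=np.radians(phi); t=np.radians(th)
    z=np.array([np.sin(t)*np.cos(f),np.sin(t)*np.sin(f),-np.cos(t)]); y=np.array([np.sin(f),-np.cos(f),0]); x=np.cross(y,z)
    Rt1=R.from_matrix(np.stack([x,y,z],1)); p1=gp+back*z; R0=Rt(o); p0=np.array(o['eef_pos'])
    dR=(R0.inv()*Rt1).as_rotvec(); dp=R0.inv().apply(p1-p0)
    N=int(max(np.ceil(np.degrees(np.abs(dR).max())/9),np.ceil(np.linalg.norm(dp)*1000/45),1))
    A=sum(R.from_rotvec(dR*k/N).as_matrix() for k in range(N)); s=np.linalg.solve(A,dp)
    print('N',N,'row',(s*1000).round(1).tolist(),np.degrees(dR/N).round(2).tolist(),'| total dp',(dp*1000).round(1),'dR',np.degrees(dR).round(1))
def st():
    o=obs(); Rm=Rt(o).as_matrix(); z=Rm[:,2]
    print('t',round(o['t'],2),'tcp',(np.array(o['eef_pos'])*1000).round(1),'phi',np.degrees(np.arctan2(Rm[0,1],-Rm[1,1])).round(1),'th',np.degrees(np.arctan2(z[0]*-Rm[1,1]+z[1]*Rm[0,1],-z[2])).round(1),'ytilt',np.degrees(np.arcsin(Rm[2,1])).round(1),'q',np.round(o['q'],2),'F',np.round(o['contact_force'],2),'w',round(o['gripper_width']*85,1))
E
python3 - <<'E'
from h import *
for r in find_figs(): print(*r)
st()
plan([505,-71,200],22,0)
W=np.load('pics/top0.npz')['W']
for n,sl,lo,hi in(('tray',(slice(175,250),slice(70,180)),.008,.017),('plinth',(slice(160,240),slice(350,470)),.034,.05),('bar',(slice(240,280),slice(60,190)),.03,.05)):
    Q=W[sl].reshape(-1,3); Q=Q[(Q[:,2]>lo)&(Q[:,2]<hi)]
    print(n,len(Q),cv2.minAreaRect((Q[:,:2]*1000).astype(np.float32)),np.median(Q[:,2]))
E
```

```text
0.83 [508. -71.] [130.  64.] 21.0 0.054 [297. 221.]
0.71 [682.  81.] [ 64. 129.] -23.9 0.055 [226. 145.]
0.68 [661. -52.] [130.  61.] 20.7 0.055 [287. 151.]
t 0.75 tcp [297.7 605.8 231.3] phi 153.8 th 0.0 ytilt 0.0 q [-1.22  0.48  0.02  1.56 -0.01  1.11 -0.08] F [ 0.63 -0.05  0.57] w 84.5
N 16 row [-53.8, 14.4, 3.3] [0.0, -0.0, 8.24] | total dp [-484.5 -516.    53.3] dR [  0.   -0.  131.8]
tray 4419 ((501.94580078125, 314.9227600097656), (155.2891387939453, 218.1639404296875), 6.375967502593994) 0.012023410657748146
plinth 4893 ((535.6800537109375, -326.22442626953125), (200.0829620361328, 120.38420867919922), 82.11418151855469) 0.04025697248786808
bar 460 ((411.716552734375, 303.28717041015625), (10.123390197753906, 220.6975860595703), 6.809375762939453) 0.03789042534486664
```

```bash
python3 -m jog '[[[-40,-43,0],[0,0,0],-1],[[-40,-43,0],[0,0,0],-1],[[-40,-43,0],[0,0,0],-1],[[-40,-43,0],[0,0,0],-1],[[-40,-43,0],[0,0,0],-1],[[-40,-43,0],[0,0,0],-1],[[-40,-43,0],[0,0,0],-1],[[-40,-43,0],[0,0,0],-1],[[-40,-43,0],[0,0,0],-1],[[-40,-43,0],[0,0,0],-1],[[-40,-43,0],[0,0,0],-1],[[-40,-43,0],[0,0,0],-1]]' 60
python3 - <<'E'
from h import *
st(); plan([505,-71,200],22,0)
z=np.load('pics/top0.npz');W=z['W'];p=z['p'];hsv=cv2.cvtColor(p,cv2.COLOR_RGB2HSV)
m=np.zeros((420,560),bool); m[175:250,70:185]=1
print(hsv[210,120])
k=m&(np.abs(hsv[...,0].astype(int)-hsv[210,120,0])<8)&(hsv[...,1]>70)&(hsv[...,2]>120)&(W[...,2]>.005)&(W[...,2]<.02)
print(k.sum(),cv2.minAreaRect((W[k][:,:2]*1000).astype(np.float32)))
E
```

```text
t: 2.25
eef_pos: [0.5014, -0.0707, 0.2318]
tool_rot: [0.001, 0.226, 0.974, 0.0]
contact_force: [1.0, 0.4, 0.5]
gripper_width: 1.003
t 2.25 tcp [501.4 -70.7 231.8] phi 153.8 th -0.1 ytilt 0.1 q [-0.35  0.2   0.42  1.98 -0.1   0.98  1.24] F [0.99 0.39 0.46] w 85.2
N 15 row [-0.0, 0.3, 3.6] [0.01, -0.0, 8.79] | total dp [-3.3  1.3 53.8] dR [ 1.000e-01 -0.000e+00  1.318e+02]
[ 22  92 243]
4024 ((524.0223999023438, 319.1453857421875), (110.72086334228516, 189.86148071289062), 6.82901668548584)
```

```bash
python3 -m jog '[[[0,0,0],[0,0,10.5],-1],[[0,0,0],[0,0,10.5],-1],[[0,0,0],[0,0,10.5],-1],[[0,0,0],[0,0,10.5],-1],[[0,0,0],[0,0,10.5],-1],[[0,0,0],[0,0,10.5],-1],[[0,0,0],[0,0,10.5],-1],[[0,0,0],[0,0,10.5],-1],[[0,0,0],[0,0,10.5],-1],[[0,0,0],[0,0,10.5],-1],[[0,0,0],[0,0,10.5],-0.6],[[0,0,0],[0,0,10.5],-0.4]]'
python3 - <<'E'
from h import *
st(); 
shot('wrist','pics/w1.png')
for th in (0,-25,-35): plan([505,-71,150],21,th)
E
```

```text
t: 3.75
eef_pos: [0.501, -0.0689, 0.2315]
tool_rot: [-0.0, 0.971, 0.238, 0.0]
contact_force: [-0.0, -0.1, 0.2]
gripper_width: 0.7
t 3.75 tcp [501.  -68.9 231.5] phi 27.5 th 0.0 ytilt -0.0 q [-0.65  0.24  0.79  1.99 -0.2   0.99 -0.86] F [-0.02 -0.1   0.18] w 59.5
N 3 row [0.9, 1.2, 34.5] [-0.0, -0.01, 2.03] | total dp [  2.6   3.7 103.4] dR [-0.  -0.   6.1]
N 3 row [2.7, 1.2, 34.0] [0.44, -8.33, 2.0] | total dp [ -6.7   2.7 101.3] dR [  1.3 -25.    6. ]
N 4 row [3.3, 0.9, 25.1] [0.46, -8.75, 1.47] | total dp [-10.    2.4  99.4] dR [  1.9 -35.    5.9]
```

View pics/w1.png

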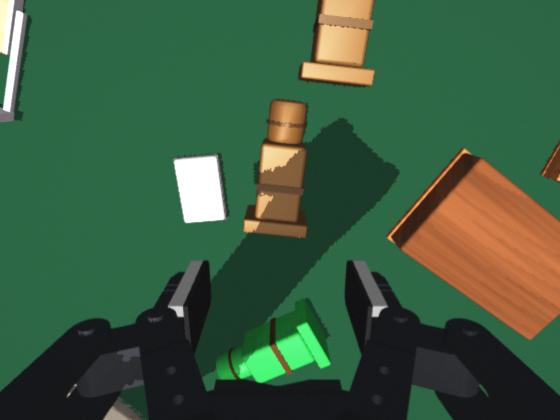

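```bash
python3 -m jog '[[[0,0,-20],[0,0,6],-0.4],[[0,0,0],[0,10,0],-0.4],[[0,0,0],[0,10,0],-0.4],[[0,0,0],[0,10,0],-0.4],[[0,0,0],[0,10,0],-0.4],[[0,0,0],[0,10,0],-0.4],[[0,0,0],[0,10,0],-0.4],[[0,0,0],[0,10,0],-0.4],[[0,0,0],[0,0,0],-0.4]]'
python3 - <<'E'
from h import *
st()
E
```

```text
t: 4.92
eef_pos: [0.5355, -0.0439, 0.3149]
tool_rot: [-0.074, 0.872, 0.168, 0.455]
contact_force: [-1.2, -0.2, 0.4]
gripper_width: 0.7
t 4.92 tcp [535.5 -43.9 314.9] phi 21.1 th 54.8 ytilt 1.4 q [-0.91 -0.34  1.02  2.43 -1.36  0.17  0.31] F [-1.21 -0.2   0.39] w 59.5
```

```bash
cat > kin.py <<'E'
import numpy as np
from scipy.spatial.transform import Rotation as R
from scipy.optimize import least_squares
Z=lambda a:R.from_euler('z',a); Y=lambda a:R.from_euler('y',a)
def fk(q,P):
    a,b,c,d,o1,o7,e,x1,s=P[0],P[1],P[2],P[3],P[4],P[5],P[6],P[7],P[8]
    s=np.array([-1,1,-1,1,-1,1,-1])
    q=s*np.array(q)
    r=Z(q[0]+o1); p=np.array([0,0,a])+r.apply([x1,0,0])
    r=r*Y(q[1]); p=p+r.apply([e,0,b]); r=r*Z(q[2])*Y(q[3]); p=p+r.apply([-P[8],0,c]); r=r*Z(q[4])*Y(q[5])
    p=p+r.apply([P[9],0,d]); r=r*Z(q[6]+o7); return p,r
E
python3 - <<'E'
from kin import *
from h import *
o=obs(); 
D=[([-1.22207802,0.47780713,0.02234654,1.55645067,-0.01152457,1.10931252,-0.08309773],[.29749,.60524,.23032],[-1.50937574e-04,2.26424837e-01,9.74028202e-01,-9.12428234e-04]),
([-0.35,0.2,0.42,1.98,-0.1,0.98,1.24],[.5014,-.0707,.2318],[.001,.226,.974,0]),
([-0.65,0.24,0.79,1.99,-0.2,0.99,-0.86],[.501,-.0689,.2315],[0,.971,.238,0]),
(o['q'],o['eef_pos'],o['tool_rot'])]
def res(P):
    out=[]
    for q,p,t in D:
        pp,r=fk(q,P); w,x,y,z=t; out+=list(pp-p)+list(0.3*(r.inv()*R.from_quat([x,y,z,w])).as_rotvec())
    return out
best=None
for o1 in(0,1.57,3.14,-1.57):
  for o7 in (0,1.57,3.14,-1.57):
    s=least_squares(res,[.36,.42,.4,.28,o1,o7,0,0,0,0])
    if best is None or s.cost<best.cost: best=s
print(best.cost,best.x.round(4)); print(np.round(res(best.x),3).reshape(-1,6))
E
```

```text
0.0003713427101551289 [ 0.0931  0.5785  0.5869  0.2094 -0.085   1.495   0.0624 -0.1185  0.1434
  0.1171]
[[-0.005  0.003  0.005 -0.    -0.    -0.003]
 [-0.002  0.01  -0.002  0.    -0.001 -0.001]
 [ 0.003 -0.005 -0.005  0.001  0.    -0.005]
 [-0.001 -0.     0.002  0.021  0.001  0.008]]
```

```bash
cat >> h.py <<'E'
import json
_st=st
def st():
    _st(); o=obs(); open('log.jsonl','a').write(json.dumps([list(map(float,o[k])) for k in('q','eef_pos','tool_rot')])+'\n')
E
python3 - <<'E'
from h import *
st()
E
python3 -m jog '[[[0,0,0],[0,-10,0],-0.4],[[0,0,0],[0,-10,0],-0.4],[[0,0,0],[0,-10,0],-0.4],[[0,0,0],[0,-10,0],-0.4],[[0,0,0],[0,-10,0],-0.4],[[0,0,0],[0,-10,10],-0.4],[[0,0,0],[0,-10,10],-0.4],[[0,0,0],[0,0,10],-0.4],[[0,0,0],[0,0,10],-0.4]]'
python3 - <<'E'
from h import *
st()
E
python3 -m jog '[[[0,0,0],[0,0,10],-0.4],[[0,0,0],[0,0,10],-0.4],[[0,0,0],[0,10,0],-0.4],[[0,0,0],[0,10,0],-0.4],[[0,0,0],[0,10,0],-0.4],[[0,0,0],[0,10,0],-0.4]]'
python3 - <<'E'
from h import *
st()
E
```

```text
t 4.92 tcp [535.5 -43.9 314.9] phi 21.1 th 54.8 ytilt 1.4 q [-0.91 -0.34  1.02  2.43 -1.36  0.17  0.31] F [-1.21 -0.2   0.39] w 59.5
t: 6.05
eef_pos: [0.5438, -0.0325, 0.3426]
tool_rot: [-0.05, 0.989, -0.103, 0.089]
contact_force: [-0.1, 0.9, 0.7]
gripper_width: 0.702
t 6.05 tcp [543.8 -32.5 342.6] phi -11.4 th 9.6 ytilt -6.8 q [-0.16  0.07  0.16  1.86 -0.11  1.03 -1.73] F [-0.05  0.88  0.66] w 59.7
t: 6.8
eef_pos: [0.541, -0.0356, 0.3486]
tool_rot: [0.006, 0.903, -0.28, 0.325]
contact_force: [0.1, -1.5, 0.8]
gripper_width: 0.698
t 6.8 tcp [541.  -35.6 348.6] phi -31.1 th 36.8 ytilt -9.9 q [-0.02 -0.12 -0.21  2.17  0.57  0.58 -2.81] F [ 0.1  -1.52  0.75] w 59.3
```

```bash
cat > fit.py <<'E'
from kin import *
import json
D=[([-1.22207802,0.47780713,0.02234654,1.55645067,-0.01152457,1.10931252,-0.08309773],[.29749,.60524,.23032],[-1.50937574e-04,2.26424837e-01,9.74028202e-01,-9.12428234e-04])]+[json.loads(l) for l in open('log.jsonl')]
def res(P):
    out=[]
    for q,p,t in D:
        pp,r=fk(q,P); w,x,y,z=t; out+=list(pp-p)+list(0.3*(r.inv()*R.from_quat([x,y,z,w])).as_rotvec())
    return np.array(out)
best=None
for o1 in(0,1.57,3.14,-1.57):
  for o7 in (0,1.57,3.14,-1.57):
    for full in(0,1):
      f=(lambda P:res(np.r_[P,0,0,0,0])) if not full else res
      s=least_squares(f,[.36,.42,.4,.28,o1,o7]+[0]*4*full)
      if best is None or s.cost<best.cost*.5: best=s
P=np.r_[best.x,np.zeros(10-len(best.x))]
np.save('P.npy',P); print(len(D),best.cost,P.round(4)); print(np.round(res(P),4).reshape(-1,6))
E
python3 fit.py
```

```text
4 0.0006981889045455137 [ 0.306   0.532   0.4802  0.3364 -0.096   1.4905  0.      0.      0.
  0.    ]
[[ 0.0019 -0.0019 -0.0029 -0.     -0.0001 -0.0047]
 [-0.0077  0.0039  0.0087  0.0235  0.0016  0.0075]
 [ 0.004   0.0099 -0.003   0.0049 -0.0032 -0.0041]
 [ 0.0052  0.0085 -0.0028  0.0172 -0.0043  0.0013]]
```

```bash
cat > kin.py <<'E'
import numpy as np
from scipy.spatial.transform import Rotation as R
from scipy.optimize import least_squares
Z=lambda a:R.from_euler('z',a); Y=lambda a:R.from_euler('y',a)
def fk(q,P,s=(-1,1,-1,1,-1,1,-1)):
    # P: a b c d | 7 joint offsets
    q=np.array(s)*np.array(q)+P[4:11]
    r=Z(q[0])*Y(q[1]); p=np.array([0,0,P[0]])+r.apply([0,0,P[1]]); r=r*Z(q[2])*Y(q[3]); p=p+r.apply([0,0,P[2]]); r=r*Z(q[4])*Y(q[5])
    p=p+r.apply([0,0,P[3]]); return p,r*Z(q[6])
E
cat > fit.py <<'E'
from kin import *
import json,itertools
D=[([-1.22207802,0.47780713,0.02234654,1.55645067,-0.01152457,1.10931252,-0.08309773],[.29749,.60524,.23032],[-1.50937574e-04,2.26424837e-01,9.74028202e-01,-9.12428234e-04])]+[json.loads(l) for l in open('log.jsonl')]
def res(P,s):
    out=[]
    for q,p,t in D:
        pp,r=fk(q,P,s); w,x,y,z=t; out+=list(pp-p)+list(0.3*(r.inv()*R.from_quat([x,y,z,w])).as_rotvec())
    return np.array(out)
for s3,s5,s7 in itertools.product((1,-1),repeat=3):
  s=(-1,1,s3,1,s5,1,s7)
  best=None
  for o7 in(0,1.57,3.14,-1.57):
      P0=np.zeros(11); P0[:4]=[.31,.5,.48,.3]; P0[10]=o7
      so=least_squares(lambda P:np.r_[res(P,s),0.01*P[4:10],0.002*(P[:4]-P0[:4])],P0)
      if best is None or so.cost<best.cost: best=so
  print(s,best.cost,best.x.round(3),np.abs(res(best.x,s)).max().round(4))
E
python3 fit.py
```

```text
(-1, 1, 1, 1, 1, 1, 1) 0.22344817238226303 [ 0.96   0.228  0.091  0.98  -0.443 -0.325  1.105  0.704 -0.91  -0.502
  1.497] 0.4799
(-1, 1, 1, 1, 1, 1, -1) 0.06437063026068265 [-2.18   0.95   0.998 -2.306 -0.566  2.453 -0.268 -4.405  0.37   2.108
  1.73 ] 0.2467
(-1, 1, 1, 1, -1, 1, 1) 0.27554686848051985 [ 0.261  0.997  0.096 -0.788 -0.299  2.095  0.449 -1.873 -0.587 -0.34
  0.43 ] 0.5563
(-1, 1, 1, 1, -1, 1, -1) 0.0013623588901789758 [ 0.294 -0.55   0.48   0.35  -0.007 -3.165  0.103  3.145  0.024  0.016
 -4.828] 0.0169
(-1, 1, -1, 1, 1, 1, 1) 0.22679639124525586 [ 0.613  0.027  0.858 -0.295 -0.408  1.93   0.46  -1.64  -0.941 -0.329
 -0.006] 0.5029
(-1, 1, -1, 1, 1, 1, -1) 0.06320360187620545 [-2.204 -0.959  1.01  -2.33  -0.57  -0.679  0.269 -1.275  0.371  2.113
  1.728] 0.2475
(-1, 1, -1, 1, -1, 1, 1) 0.22116763659373787 [ 0.237  0.544  0.49   0.344  0.014 -0.119 -0.144 -0.024  0.093  0.083
  0.394] 0.5402
(-1, 1, -1, 1, -1, 1, -1) 0.00036340169300429014 [ 0.295  0.553  0.481  0.353 -0.012 -0.027 -0.098  0.009  0.023  0.013
  1.455] 0.0167
```

```bash
python3 -m jog '[[[0,0,0],[0,0,0],-0.4],[[0,0,0],[0,0,0],-0.4],[[0,0,0],[0,0,0],-0.4]]' >/dev/null
python3 - <<'E'
from h import *
st(); plan([505,-71,220],21,0)
E
```

```text
t 7.17 tcp [542.8 -38.8 349.8] phi -31.5 th 36.7 ytilt -9.9 q [-0.02 -0.12 -0.2   2.17  0.57  0.59 -2.81] F [ 0.33  0.17 -0.4 ] w 59.4
N 6 row [-15.1, 6.8, 21.3] [1.32, -6.42, -8.94] | total dp [-96.9  72.5 104.2] dR [  7.9 -38.5 -53.6]
```

```bash
python3 -m jog '[[[-15,7,21],[1.3,-6.4,-8.9],-0.4],[[-15,7,21],[1.3,-6.4,-8.9],-0.4],[[-15,7,21],[1.3,-6.4,-8.9],-0.4],[[-15,7,21],[1.3,-6.4,-8.9],-0.4],[[-15,7,21],[1.3,-6.4,-8.9],-0.4],[[-15,7,21],[1.3,-6.4,-8.9],-0.4],[[0,0,0],[0,0,0],-0.4],[[0,0,0],[0,0,0],-0.4],[[0,0,0],[0,0,0],-0.4]]' >/dev/null
python3 - <<'E'
from h import *
st(); plan([505,-71,220],21,-30)
E
```

```text
t 8.3 tcp [509.9 -66.4 213.5] phi 13.7 th 4.7 ytilt 1.0 q [ 0.01  0.19  0.01  2.01 -0.    0.85 -1.32] F [0.05 0.2  0.58] w 59.8
N 4 row [-3.8, 0.9, 3.8] [-0.15, -8.64, -1.86] | total dp [-17.7   4.4  11.2] dR [ -0.6 -34.6  -7.4]
```

```bash
python3 -m jog '[[[-3.8,1,3.8],[0,-8.6,-1.9],-0.4],[[-3.8,1,3.8],[0,-8.6,-1.9],-0.4],[[-3.8,1,3.8],[0,-8.6,-1.9],-0.4],[[-3.8,1,3.8],[0,-8.6,-1.9],-0.4],[[0,0,0],[0,0,0],-0.4],[[0,0,0],[0,0,0],-0.4],[[0,0,0],[0,0,0],-0.4]]' >/dev/null
python3 - <<'E'
from h import *
st(); plan([505,-71,120],21,-30)
E
sed -i '1,3d' log.jsonl; python3 fit.py | tail -1
```

```text
t 9.18 tcp [494.3 -76.5 201. ] phi 21.0 th -29.8 ytilt -0.6 q [-0.08  0.5   0.02  1.69  0.13  1.45 -1.31] F [-0.59 -0.16 -0.69] w 59.6
N 3 row [16.9, -0.2, 28.8] [-0.17, -0.08, 0.09] | total dp [50.5 -0.3 86.4] dR [-0.5 -0.2  0.3]
  1.458] 0.0122
```

```bash
cat > fit2.py <<'E'
import numpy as np,json
from scipy.spatial.transform import Rotation as R
from scipy.optimize import least_squares
Z=lambda a:R.from_euler('z',a); Y=lambda a:R.from_euler('y',a)
D=[([-1.22207802,0.47780713,0.02234654,1.55645067,-0.01152457,1.10931252,-0.08309773],[.29749,.60524,.23032],[-1.50937574e-04,2.26424837e-01,9.74028202e-01,-9.12428234e-04])]+[json.loads(l) for l in open('log.jsonl')]
s=np.array([-1,1,-1,1,-1,1,-1])
# signs alt: euler with all alt
def ori(P,s):
    out=[]
    for q,p,t in D:
        q=s*np.array(q)+P; r=Z(q[0])*Y(q[1])*Z(q[2])*Y(q[3])*Z(q[4])*Y(q[5])*Z(q[6]); w,x,y,z=t
        out+=list((r.inv()*R.from_quat([x,y,z,w])).as_rotvec())
    return np.array(out)
def f7(v): P=np.zeros(7); P[0]=v[0];P[6]=v[1]; return ori(P,s)
so=least_squares(f7,[0,1.5]); print(so.x,so.fun.reshape(-1,3).round(4))
so=least_squares(lambda P:np.r_[ori(P,s),.01*P],[0,0,0,0,0,0,1.5]); print(so.x.round(3),so.fun[:-7].reshape(-1,3).round(4))
E
python3 fit2.py
```

```text
[5.14769330e-10 1.57079633e+00] [[-0. -0. -0.]
 [-0.  0.  0.]
 [-0. -0.  0.]
 [ 0.  0.  0.]]
[ 0.00e+00  1.00e-03 -1.00e-03 -1.00e-03  0.00e+00 -0.00e+00  1.57e+00] [[ 0.0001  0.0002  0.0001]
 [ 0.0001  0.0001 -0.    ]
 [ 0.0001 -0.0001  0.    ]
 [-0.0002 -0.      0.0001]]
```

```bash
cat > fit3.py <<'E'
from fit2 import *
def frames(q):
    q=s*np.array(q)+[0,0,0,0,0,0,np.pi/2]; r=R.identity(); F=[]
    for k,(ax,a) in enumerate(zip((Z,Y)*4,q)): r=r*ax(a); F.append(r.as_matrix())
    return F
def fitoff(lam=2e-3):
    A=[];b=[]
    x0=np.zeros((7,3)); x0[0]=[0,0,.3]; x0[2]=[0,0,.5]; x0[4]=[0,0,.48]; x0[6]=[0,0,.35]; x0=x0.ravel()
    for q,p,t in D:
        F=frames(q); A.append(np.hstack(F)); b.append(p)
    A=np.vstack(A);b=np.hstack(b)
    x=x0+np.linalg.lstsq(np.vstack([A,lam*np.eye(21)]),np.r_[b-A@x0,np.zeros(21)],rcond=None)[0]
    return x,(A@x-b)
if __name__=='__main__':
    x,e=fitoff(); print(x.reshape(7,3).round(4)); print(np.abs(e).max())
E
python3 fit3.py | tail -8
```

```text
[[ 6.000e-04 -1.940e-02  2.978e-01]
 [ 3.600e-03 -1.940e-02  1.430e-02]
 [ 5.000e-04 -1.000e-02  5.143e-01]
 [-2.900e-03 -1.000e-02 -3.000e-03]
 [ 6.400e-03 -8.000e-04  4.770e-01]
 [-6.000e-04 -8.000e-04 -1.490e-02]
 [-1.700e-03  1.500e-03  3.351e-01]]
3.0593407208956425e-07
```

```bash
cat > ik.py <<'E'
import io,contextlib
with contextlib.redirect_stdout(io.StringIO()):
    from fit3 import *
X=fitoff()[0]
lo=np.array([-2.96,-.34,-1.41,.24,-1.37,.17,-2.96])+.04; hi=np.array([2.96,2.1,1.46,2.44,4.51,1.92,2.96])-.04
def FK(q):
    F=frames(q); return np.hstack(F)@X, F[-1]
def tgt(gp,phi,th,back=.022,flip=False):
    gp=np.array(gp)/1000; f=np.radians(phi); t=np.radians(th)
    z=np.array([np.sin(t)*np.cos(f),np.sin(t)*np.sin(f),-np.cos(t)]); y=np.array([np.sin(f),-np.cos(f),0])
    if flip: y=-y
    x=np.cross(y,z)
    return gp+back*z, np.stack([x,y,z],1)
def IK(p,Rm,q0,reg=1e-3):
    Rg=R.from_matrix(Rm)
    def f(q):
        pp,rr=FK(q); return np.r_[pp-p,.2*(R.from_matrix(rr).inv()*Rg).as_rotvec(),reg*(q-q0)]
    so=least_squares(f,np.clip(q0,lo+1e-3,hi-1e-3),bounds=(lo,hi)); e=np.linalg.norm(so.fun[:6]); return so.x,e
E
cat > sweep.py <<'E'
from ik import *
q0=np.array([-.08,.5,.02,1.69,.13,1.45,-1.31])
rng=np.random.default_rng(0)
for name,(cx,cy),h in(('tray',(527,318),72),('plinth',(536,-326),100)):
  for flip in(False,True):
   for th in (65,50):
    for phi in range(-120,121,20):
      p,Rm=tgt([cx,cy,h],phi,th,flip=flip); sols=[]
      for k in range(8):
        qs=q0 if k==0 else rng.uniform(lo,hi)
        q,e=IK(p,Rm,qs,1e-4)
        if e<.004: sols.append((np.abs(q-q0).max(),q.round(2)))
      if sols: 
        sols.sort(key=lambda a:a[0]); print(name,flip,th,phi,len(sols),sols[0][1])
E
time python3 sweep.py
```

```text
tray False 65 -100 3 [-0.82  1.11 -0.1   1.22  0.55  1.88  1.91]
tray False 65 -80 5 [-0.68  1.08 -0.47  1.4   0.96  1.88  1.86]
tray False 65 -60 3 [-0.62  1.06 -0.64  1.62  1.26  1.84  1.88]
tray False 65 -40 8 [-1.92  1.6   1.33  1.94 -0.55  0.66 -2.92]
tray False 65 -20 3 [-1.98  1.53  1.26  2.17 -0.98  0.21 -2.36]
tray False 65 0 4 [-1.94  1.47  1.17  2.37  3.2   0.43 -0.11]
tray False 65 20 5 [-0.43  0.83 -0.48  2.4   2.61  1.32  1.89]
tray False 65 40 6 [-0.06  0.86 -0.58  2.4   3.16  1.11  2.05]
tray False 65 60 4 [ 0.69  1.47 -1.3   2.26  2.82  0.51 -2.91]
tray False 65 80 7 [ 0.6   1.19 -1.04  2.07 -1.33  0.21  1.24]
tray False 65 100 8 [ 0.66  1.44 -1.29  1.84  0.27  0.57 -0.11]
tray False 65 120 6 [ 0.54  1.46 -1.3   1.61  0.24  1.    0.06]
tray False 50 -120 1 [-0.46  1.11 -0.57  1.19  0.57  1.88  1.53]
tray False 50 -100 2 [-0.66  1.   -0.3   1.34  0.6   1.7   1.83]
tray False 50 -80 5 [-0.4   1.11 -0.89  1.47  1.13  1.88  1.77]
tray False 50 -60 7 [-1.75  1.5   1.4   1.77 -0.67  1.05 -2.92]
tray False 50 -40 6 [-1.8   1.25  1.19  1.97 -0.41  0.58 -2.92]
tray False 50 -
[... 4595 characters left out ...]
  0.21 -0.65]
plinth True 50 -60 6 [ 0.29  0.57 -0.17  2.26  1.97  0.79 -1.14]
plinth True 50 -40 6 [ 1.37  1.18 -1.37  2.28  2.31  1.29 -0.29]
plinth True 50 -20 6 [ 1.56  1.19 -1.37  2.27  2.37  0.87  0.05]
plinth True 50 0 6 [ 1.69  1.21 -1.36  2.17  2.09  0.48  0.65]
plinth True 50 20 6 [ 1.39  0.8  -0.76  2.02 -1.11  0.33 -2.43]
plinth True 50 40 6 [ 0.63  0.72  0.26  1.91 -1.32  1.11 -2.18]
plinth True 50 60 3 [ 0.65  0.81  0.24  1.7  -1.05  1.3  -2.17]
plinth True 50 80 2 [ 0.74  0.88  0.04  1.49 -0.72  1.42 -2.19]
plinth True 50 100 3 [ 0.58  0.97  0.2   1.33 -0.64  1.65 -1.99]
plinth True 50 120 3 [ 0.51  1.02  0.19  1.19 -0.45  1.78 -1.83]
real	6m30.781s
user	6m27.467s
sys	0m0.115s
```

```bash
cat > edit.py <<'E'
s=open('h.py').read()
s=s.replace("y=np.array([np.sin(f),-np.cos(f),0]); x","y=-np.array([np.sin(f),-np.cos(f),0]); x")
s=s.replace("np.arctan2(Rm[0,1],-Rm[1,1])","np.arctan2(-Rm[0,1],Rm[1,1])").replace("z[0]*-Rm[1,1]+z[1]*Rm[0,1]","z[0]*Rm[1,1]-z[1]*Rm[0,1]")
open('h.py','w').write(s)
E
python3 edit.py
python3 -m jog '[[[0,0,-10],[0,10,0],-1],[[0,0,-10],[0,10,0],-1],[[0,0,0],[0,10,0],-1],[[0,0,0],[0,0,-10.5],-1],[[0,0,0],[0,0,-10.5],-1],[[0,0,0],[0,0,-10.5],-1],[[0,0,0],[0,0,-10.5],-1],[[0,0,0],[0,0,-10.5],-1],[[0,0,0],[0,0,-10.5],-1],[[0,0,0],[0,0,-10.5],-1],[[0,0,0],[0,0,-10.5],-1]]' >/dev/null
python3 -m jog '[[[0,0,0],[0,0,-10.5],-1],[[0,0,0],[0,0,-10.5],-1],[[0,0,0],[0,0,-10.5],-1],[[0,0,0],[0,0,-10.5],-1],[[0,0,0],[0,0,-10.5],-1],[[0,0,0],[0,0,-10.5],-1],[[0,0,0],[0,0,-10.5],-1],[[0,0,0],[0,0,-10.5],-1],[[0,0,0],[0,0,-10.5],-1],[[0,0,0],[0,0,0],-0.4],[[0,0,0],[0,0,0],-0.4]]'
python3 - <<'E'
from h import *
st(); plan([505,-71,200],21,0); plan([505,-71,120],21,-30)
for r in find_figs(): print(*r)
E
cat > chk.py <<'E'
from ik import *
q0=np.array([-.08,.3,.02,1.9,.0,1.,1.8])
for (c,ph) in(((505,-71),21),((680,82),-24),((659,-53),20.7)):
    for th in(-30,-20):
        p,Rm=tgt([*c,30],ph,th,flip=True); q,e=IK(p,Rm,q0,1e-4); print(c,th,q.round(2),round(e,4))
for c,h,ph in(((540,-376),100,-98),((530,-286),100,-98),((521,268),72,-83),((532,358),72,-83)):
    for th in(60,):
        p,Rm=tgt([*c,h],ph,th,flip=True); q,e=IK(p,Rm,np.array([0,.8,.1,1.8,.8,1.,-.8]),1e-4); print(c,th,q.round(2),round(e,4))
E
python3 chk.py
```

```text
t: 11.92
eef_pos: [0.5022, -0.0735, 0.2184]
tool_rot: [-0.0, -0.168, 0.986, 0.005]
contact_force: [0.9, -0.3, 0.3]
gripper_width: 0.695
t 11.93 tcp [502.2 -73.5 218.4] phi 19.3 th 0.1 ytilt 0.6 q [ 0.43  0.25 -0.47  1.94  0.13  0.98  1.81] F [ 0.87 -0.25  0.26] w 59.1
N 1 row [-3.4, 1.0, 40.5] [0.58, 0.1, -1.68] | total dp [-3.4  1.  40.5] dR [ 0.6  0.1 -1.7]
N 4 row [-3.9, 0.2, 29.5] [0.25, 7.52, -0.37] | total dp [ 7.700e+00 -1.000e-01  1.175e+02] dR [ 1.  30.1 -1.5]
0.84 [636. -58.] [181.  56.] -170.4 0.56 [282. 141.]
0.81 [682.  81.] [ 64. 130.] -24.4 0.056 [226. 142.]
(505, -71) -30 [-0.12  0.76  0.07  1.77  0.12  1.11  1.8 ] 0.0
(505, -71) -20 [-0.09  0.68  0.05  1.88  0.1   0.92  1.82] 0.0
(680, 82) -30 [-0.13  0.98  0.06  1.27 -0.3   1.37  1.2 ] 0.0
(680, 82) -20 [-0.19  0.89  0.09  1.41 -0.27  1.16  1.18] 0.0
(659, -53) -30 [-0.12  0.95  0.08  1.33  0.08  1.36  1.83] 0.0
(659, -53) -20 [-0.1   0.86  0.06  1.47  0.07  1.15  1.84] 0.0
(540, -376) 60 [-0.09  0.79  0.24  1.93  1.18  0.98 -1.02] 0.0
(530, -286) 60 [-0.2   0.76  0.18  1.98  1.09  1.07 -1.08] 0.0
(521, 268) 60 [-0.86  0.94 -0.08  1.56  0.7   1.57 -1.18] 0.0
(532, 358) 60 [-0.93  1.03 -0.08  1.33  0.66  1.69 -1.12] 0.0
```

```bash
python3 -m jog '[[[-3.9,0.2,29.5],[0.25,7.5,-0.4],-0.4],[[-3.9,0.2,29.5],[0.25,7.5,-0.4],-0.4],[[-3.9,0.2,29.5],[0.25,7.5,-0.4],-0.4],[[-3.9,0.2,29.5],[0.25,7.5,-0.4],-0.4],[[0,0,0],[0,0,0],-0.4],[[0,0,0],[0,0,0],-0.4]]' >/dev/null
python3 - <<'E'
from h import *
st(); shot('side','pics/s2.png');shot('wrist','pics/w2.png'); plan([505,-71,30],21,-30)
E
```

```text
t 12.78 tcp [495.4 -74.5 101.3] phi 21.3 th -29.8 ytilt 0.0 q [ 0.2   0.66 -0.38  1.73  0.34  1.33  1.6 ] F [ 0.21  0.18 -0.21] w 59.6
N 3 row [-14.9, 0.1, 26.6] [-0.05, 0.1, 0.08] | total dp [-44.6   0.4  79.9] dR [-0.2  0.3  0.2]
```

View pics/s2.png

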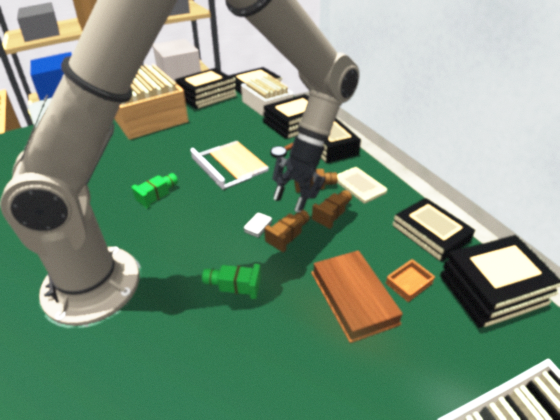

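View pics/w2.png

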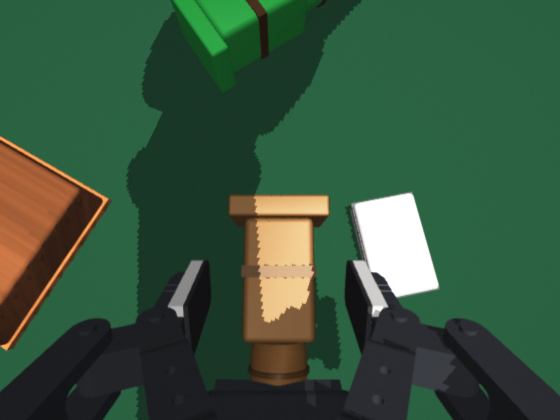

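```bash
python3 -m jog '[[[-11,0,20],[0,0,0],-0.4],[[-11,0,20],[0,0,0],-0.4],[[-11,0,20],[0,0,0],-0.4],[[-11,0,19],[0,0,0],-0.4],[[0,0,0],[0,0,0],-0.4],[[0,0,0],[0,0,0],-0.4]]'
python3 -m jog '[[[0,0,0],[0,0,0],0.0],[[0,0,0],[0,0,0],0.3],[[0,0,0],[0,0,0],1],[[0,0,0],[0,0,0],1],[[0,0,0],[0,0,0],1],[[0,0,0],[0,0,0],1]]' 60
python3 - <<'E'
from h import *
st()
E
```

```text
t: 13.62
eef_pos: [0.4939, -0.0746, 0.0101]
tool_rot: [-0.254, -0.179, 0.949, -0.047]
contact_force: [0.8, 0.2, 0.0]
gripper_width: 0.703
t: 14.38
eef_pos: [0.4945, -0.0746, 0.0108]
tool_rot: [-0.253, -0.179, 0.949, -0.047]
contact_force: [3.0, 0.4, 5.8]
gripper_width: 0.506
t 14.38 tcp [494.5 -74.6  10.8] phi 21.4 th -29.9 ytilt 0.1 q [ 0.18  0.78 -0.36  1.75  0.39  1.2   1.56] F [3.02 0.38 5.76] w 43.0
```

```bash
python3 -m jog '[[[5,0,-9],[0,0,0],1],[[11,0,-19],[0,0,0],1],[[11,0,-19],[0,0,0],1],[[11,0,-19],[0,0,0],1],[[11,0,-19],[0,0,0],1],[[0,0,0],[0,0,0],1],[[0,0,0],[0,0,0],1],[[0,0,0],[0,0,0],1]]'
cat >> h.py <<'E'
def favg(n=8):
    a=[]
    for _ in range(n): bot.read_camera('side'); a.append(obs()['contact_force'])
    print('F avg',np.mean(a,0).round(2),'sd',np.std(a,0).round(2))
E
python3 - <<'E'
from h import *
favg(); st(); shot('wrist','pics/w3.png')
E
```

```text
t: 15.38
eef_pos: [0.493, -0.075, 0.1073]
tool_rot: [-0.255, -0.179, 0.949, -0.047]
contact_force: [-0.1, -0.0, -1.4]
gripper_width: 0.511
F avg [-0.19  0.18 -1.77] sd [0.54 0.63 0.34]
t 15.78 tcp [493.6 -74.9 108. ] phi 21.4 th -30.0 ytilt 0.1 q [ 0.2   0.65 -0.38  1.73  0.34  1.35  1.61] F [ 0.31  0.65 -1.19] w 43.2
```

View pics/w3.png

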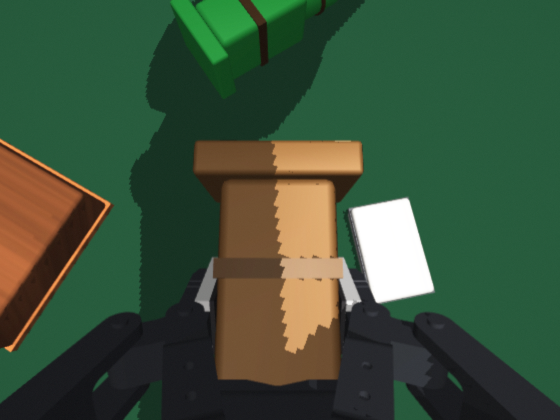

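Run:
```python
from h import *
plan([500,-40,200],21,0)
```

```text
N 4 row [1.2, 7.6, -18.2] [-0.0, -7.49, 0.09] | total dp [ 18.7  30.3 -69.9] dR [ -0.  -30.    0.4]
```

```bash
python3 -m jog '[[[1.2,7.6,-18],[0,-7.5,0],1],[[1.2,7.6,-18],[0,-7.5,0],1],[[1.2,7.6,-18],[0,-7.5,0],1],[[1.2,7.6,-18],[0,-7.5,0],1],[[0,0,0],[0,0,0],1]]'
python3 - <<'E'
from h import *
st(); plan([500,-40,220],-35,0);plan([540,290,200],-83,0)
E
```

```text
t: 16.45
eef_pos: [0.4985, -0.0409, 0.1786]
tool_rot: [0.001, -0.185, 0.983, -0.0]
contact_force: [0.2, -0.8, -1.8]
gripper_width: 0.506
t 16.45 tcp [498.5 -40.9 178.6] phi 21.3 th 0.1 ytilt -0.0 q [ 0.39  0.3  -0.51  1.99  0.18  0.89  1.73] F [ 0.19 -0.82 -1.81] w 43.0
N 7 row [-0.2, 0.1, -2.8] [-0.0, 0.01, 8.04] | total dp [ -1.8   0.3 -19.4] dR [-0.   0.1 56.3]
N 12 row [10.6, 30.2, 0.0] [0.0, 0.01, 8.69] | total dp [-158.8  293.3    0.6] dR [0.000e+00 1.000e-01 1.043e+02]
```

```bash
python3 -m jog '[[[-22.7,41.9,-3],[0,0,0],1],[[-22.7,41.9,-3],[0,0,0],1],[[-22.7,41.9,-3],[0,0,0],1],[[-22.7,41.9,-3],[0,0,0],1],[[-22.7,41.9,-3],[0,0,0],1],[[-22.7,41.9,-3],[0,0,0],1],[[-22.7,41.9,-3],[0,0,0],1],[[0,0,0],[0,0,0],1]]'
python3 -m jog '[[[0,0,0],[0,0,8.7],1],[[0,0,0],[0,0,8.7],1],[[0,0,0],[0,0,8.7],1],[[0,0,0],[0,0,8.7],1],[[0,0,0],[0,0,8.7],1],[[0,0,0],[0,0,8.7],1],[[0,0,0],[0,0,8.7],1],[[0,0,0],[0,0,8.7],1],[[0,0,0],[0,0,8.7],1],[[0,0,0],[0,0,8.7],1],[[0,0,0],[0,0,8.7],1],[[0,0,0],[0,0,8.7],1]]'
python3 - <<'E'
from h import *
st(); plan([531,275,170],-83,60); p,d,T=shot('top','pics/t4.png')
W=pts('top',d,T);np.savez('pics/t4.npz',p=p,W=W)
E
```

```text
t: 17.45
eef_pos: [0.5398, 0.2965, 0.198]
tool_rot: [-0.001, -0.188, 0.982, 0.002]
contact_force: [0.1, 0.9, -2.2]
gripper_width: 0.507
t: 18.95
eef_pos: [0.5409, 0.2899, 0.1975]
tool_rot: [-0.0, 0.665, 0.747, -0.001]
contact_force: [0.2, 0.7, -1.8]
gripper_width: 0.505
t 18.95 tcp [540.9 289.9 197.5] phi -83.4 th 0.1 ytilt -0.1 q [-0.44  0.42 -0.2   1.73  0.09  1.   -0.56] F [ 0.25  0.73 -1.77] w 42.9
N 7 row [-1.9, -1.6, 7.3] [-0.05, -8.56, -0.04] | total dp [-32.7 -11.3  38.6] dR [ -0.3 -59.9  -0.3]
```

View pics/t4.png

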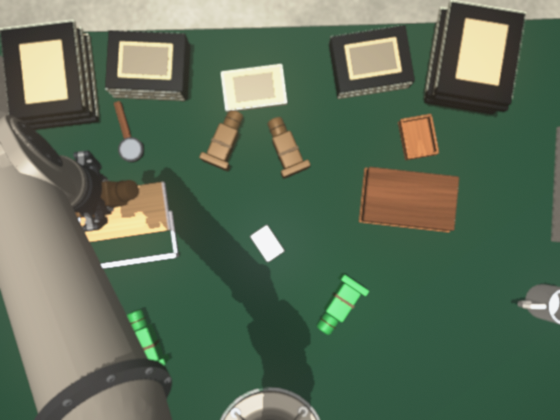

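```bash
python3 -m jog '[[[-1.9,-1.6,7],[0,-8.6,0],1],[[-1.9,-1.6,7],[0,-8.6,0],1],[[-1.9,-1.6,7],[0,-8.6,0],1],[[-1.9,-1.6,7],[0,-8.6,0],1],[[-1.9,-1.6,7],[0,-8.6,0],1],[[-1.9,-1.6,7],[0,-8.6,0],1],[[-1.9,-1.6,7],[0,-8.6,0],1],[[0,0,0],[0,0,0],1],[[0,0,0],[0,0,0],1]]'
python3 - <<'E'
from h import *
st(); plan([531,272,120],-83,60); p,d,T=shot('side','pics/s4.png'); np.savez('pics/s4.npz',p=p,W=pts('side',d,T));p,d,T=shot('top','pics/t5.png');np.savez('pics/t5.npz',p=p,W=pts('top',d,T))
cv2.imwrite('pics/s4c.png',cv2.resize(cv2.imread('pics/s4.png')[60:240,140:340],None,fx=3,fy=3))
E
```

```text
t: 20.12
eef_pos: [0.5343, 0.2579, 0.1624]
tool_rot: [0.374, 0.574, 0.648, -0.331]
contact_force: [-0.4, -0.9, -2.1]
gripper_width: 0.508
t 20.12 tcp [534.3 257.9 162.4] phi -83.1 th 60.0 ytilt 0.0 q [-0.94  0.82  0.05  1.53  0.64  1.64 -1.02] F [-0.4  -0.92 -2.13] w 43.2
N 2 row [21.9, -0.8, 15.4] [-0.02, -0.0, -0.04] | total dp [43.9 -1.6 30.7] dR [-0.  -0.  -0.1]
```

View pics/s4c.png

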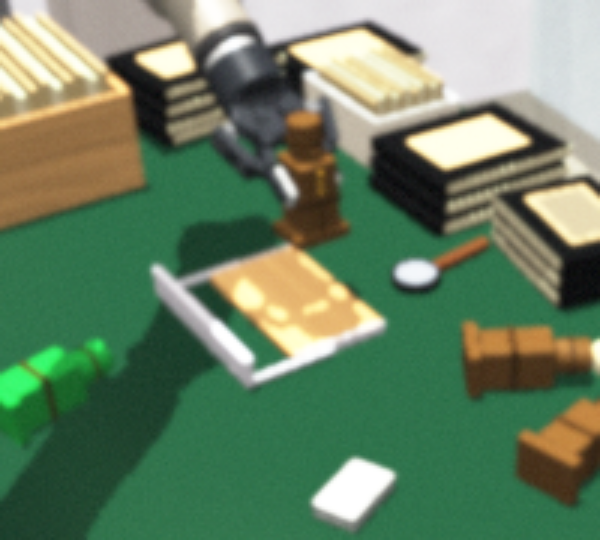

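View pics/t5.png

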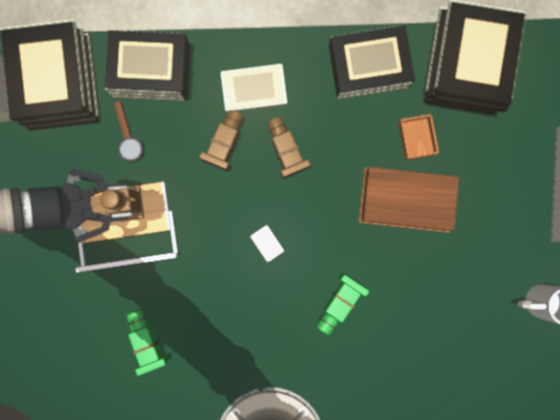

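```bash
python3 -m jog '[[[17.3,0,10],[0,0,0],1],[[17.3,0,10],[0,0,0],1],[[17.3,0,10],[0,0,0],1],[[17.3,0,10],[0,0,0],1],[[8.7,0,5],[0,0,0],1],[[0,0,0],[0,0,0],1],[[0,0,0],[0,0,0],1]]'
python3 - <<'E'
from h import *
st(); plan([531,276,75],-83,60); p,d,T=shot('side','pics/s5.png')
cv2.imwrite('pics/s5c.png',cv2.resize(p[80:240,140:320,::-1],None,fx=4,fy=4,interpolation=cv2.INTER_CUBIC)[:600,:800])
favg(4)
E
```

```text
t: 21.1
eef_pos: [0.5341, 0.2581, 0.0727]
tool_rot: [0.375, 0.574, 0.648, -0.331]
contact_force: [-0.3, 0.1, -2.6]
gripper_width: 0.503
t 21.1 tcp [534.1 258.1  72.7] phi -83.0 th 60.1 ytilt 0.1 q [-0.93  0.94  0.04  1.53  0.64  1.55 -1.1 ] F [-0.34  0.09 -2.58] w 42.7
N 1 row [7.0, -0.9, 5.1] [0.0, 0.08, -0.09] | total dp [ 7.  -0.9  5.1] dR [ 0.   0.1 -0.1]
F avg [ 0.65 -0.5  -2.23] sd [0.12 0.4  0.4 ]
```

View pics/s5c.png

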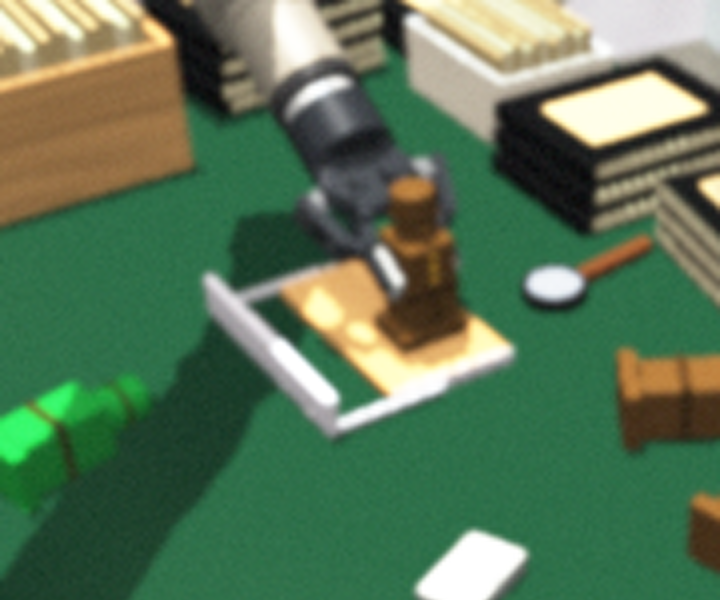

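```bash
python3 -m jog '[[[3.5,0,2],[0,0,0],1],[[2.6,0,1.5],[0,0,0],1],[[0,0,0],[0,0,0],1]]'
python3 -m jog '[[[1.7,0,1],[0,0,0],1],[[0,0,0],[0,0,0],1]]'
python3 -m jog '[[[1.7,0,1],[0,0,0],1],[[0,0,0],[0,0,0],1]]'
python3 -m jog '[[[1.7,0,1],[0,0,0],1],[[0,0,0],[0,0,0],1]]'
```

```text
t: 21.72
eef_pos: [0.5335, 0.2577, 0.0647]
tool_rot: [0.375, 0.574, 0.648, -0.332]
contact_force: [-0.9, 0.2, -2.2]
gripper_width: 0.509
t: 21.98
eef_pos: [0.5336, 0.2579, 0.063]
tool_rot: [0.375, 0.574, 0.648, -0.332]
contact_force: [-0.3, 0.6, -1.8]
gripper_width: 0.508
t: 22.22
eef_pos: [0.5338, 0.2579, 0.0612]
tool_rot: [0.375, 0.574, 0.648, -0.332]
contact_force: [-0.5, -0.1, -0.5]
gripper_width: 0.507
t: 22.48
eef_pos: [0.5338, 0.2579, 0.0611]
tool_rot: [0.376, 0.574, 0.647, -0.332]
contact_force: [-2.1, 2.8, 9.2]
gripper_width: 0.505
```

```bash
python3 -m jog '[[[-0.9,0,-0.5],[0,0,0],1],[[0,0,0],[0,0,0],0.3],[[0,0,0],[0,0,0],0],[[0,0,0],[0,0,0],-0.3],[[0,0,0],[0,0,0],-0.5],[[0,0,0],[0,0,0],-0.5]]'
python3 - <<'E'
from h import *
st(); p,d,T=shot('side','pics/s6.png')
cv2.imwrite('pics/s6c.png',cv2.resize(p[80:230,140:320,::-1],None,fx=4,fy=4,interpolation=cv2.INTER_CUBIC))
E
```

```text
t: 23.22
eef_pos: [0.5337, 0.2577, 0.0599]
tool_rot: [0.375, 0.574, 0.648, -0.332]
contact_force: [-0.1, -0.1, -0.2]
gripper_width: 0.75
t 23.23 tcp [533.7 257.7  59.9] phi -83.0 th 60.1 ytilt 0.0 q [-0.93  0.96  0.04  1.53  0.64  1.53 -1.11] F [-0.11 -0.06 -0.2 ] w 63.8
```

View pics/s6c.png

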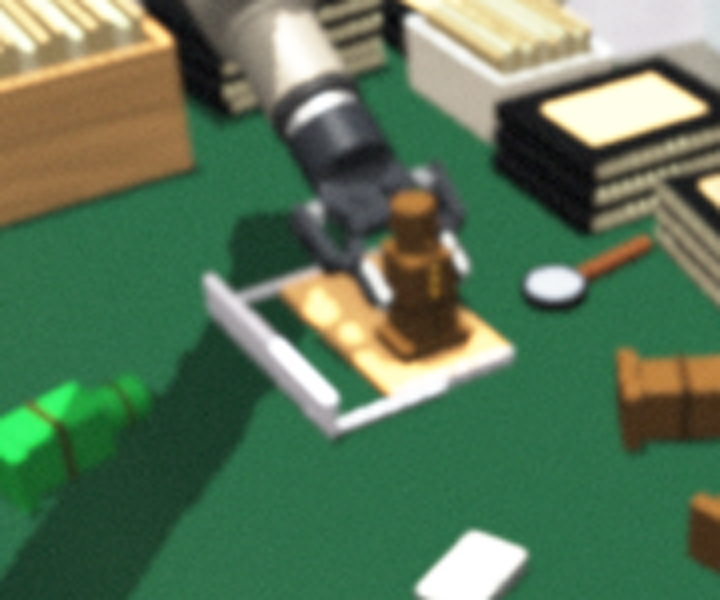

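```bash
python3 -m jog '[[[0,0,-10],[0,0,0],-0.5],[[0,0,-20],[0,0,0],-0.5],[[0,0,-30],[0,0,0],-0.5],[[-10,0,-30],[0,0,0],-0.5],[[-30,0,-20],[0,0,0],-0.5],[[-40,0,0],[0,0,0],-0.5],[[-40,0,0],[0,0,0],-0.5],[[0,0,0],[0,0,0],-0.5]]'
python3 - <<'E'
from h import *
st(); 
for r in find_figs(): print(*r)
p,d,T=shot('top','pics/t7.png'); shot('side','pics/s7.png'); W=pts('top',d,T)
k=(np.abs(W[...,0]-.53)<.08)&(np.abs(W[...,1]-.28)<.09)&(W[...,2]>.11)&(W[...,2]<.16); print('headtop',k.sum(),np.nanmean(W[k],0))
k=(np.abs(W[...,0]-.53)<.08)&(np.abs(W[...,1]-.28)<.09)&(W[...,2]>.018)&(W[...,2]<.034); print('base',k.sum(),cv2.minAreaRect((W[k][:,:2]*1000).astype(np.float32)))
plan([540,250,250],-83,0)
E
```

```text
t: 24.28
eef_pos: [0.5305, 0.2935, 0.223]
tool_rot: [0.375, 0.576, 0.647, -0.329]
contact_force: [0.1, -0.1, -1.2]
gripper_width: 0.747
t 24.27 tcp [530.5 293.5 223. ] phi -83.1 th 59.9 ytilt 0.3 q [-0.97  0.78  0.05  1.45  0.63  1.75 -0.97] F [ 0.06 -0.11 -1.16] w 63.5
0.96 [531. 270.] [63. 53.] 6.9 0.147 [137. 209.]
0.75 [662. -53.] [130.  64.] 20.9 0.054 [287. 152.]
0.66 [682.  81.] [ 64. 129.] -24.3 0.054 [227. 144.]
headtop 329 [0.53043042 0.2674982  0.13707791]
base 189 ((506.3356018066406, 277.2247619628906), (93.11470031738281, 98.26044464111328), 26.473770141601562)
N 7 row [-6.4, 0.8, 2.6] [-0.01, 8.58, 0.01] | total dp [-31.2   5.9  34.3] dR [-0.  60.1  0.1]
```

View pics/t7.png

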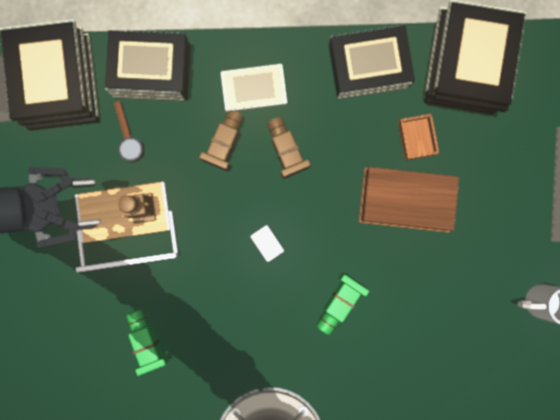

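View pics/s7.png

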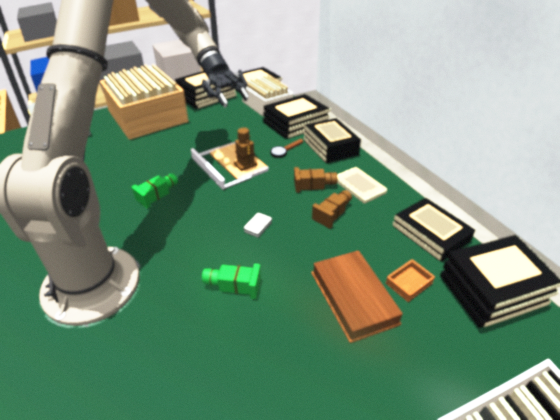

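```bash
python3 -m jog '[[[-6.4,0.8,2.6],[0,8.6,0],-0.5],[[-6.4,0.8,2.6],[0,8.6,0],-0.5],[[-6.4,0.8,2.6],[0,8.6,0],-0.5],[[-6.4,0.8,2.6],[0,8.6,0],-0.5],[[-6.4,0.8,2.6],[0,8.6,0],-0.5],[[-6.4,0.8,2.6],[0,8.6,0],-0.5],[[-6.4,0.8,2.6],[0,8.6,0],-0.5],[[0,0,0],[0,0,-10],-0.5],[[0,0,0],[0,0,-10],-0.4],[[0,0,0],[0,0,-10],-0.4],[[0,0,0],[0,0,-10],-0.4],[[0,0,0],[0,0,-10],-0.4]]'
python3 - <<'E'
from h import *
st(); plan([677.5,83,120],-24,-30)
E
```

```text
t: 25.98
eef_pos: [0.5398, 0.2497, 0.2277]
tool_rot: [-0.001, 0.281, 0.96, 0.0]
contact_force: [0.7, -0.1, -0.8]
gripper_width: 0.7
t 25.98 tcp [539.8 249.7 227.7] phi -32.6 th -0.1 ytilt 0.0 q [-0.29  0.37 -0.32  1.74  0.13  1.05  0.35] F [ 0.71 -0.15 -0.77] w 59.5
N 6 row [-36.0, -13.0, 13.9] [0.38, 4.97, -1.41] | total dp [-195.3  -67.7  126.3] dR [ 2.3 29.8 -8.4]
```

```bash
python3 -m jog '[[[-36,-13,14],[0.4,5,-1.4],-0.4],[[-36,-13,14],[0.4,5,-1.4],-0.4],[[-36,-13,14],[0.4,5,-1.4],-0.4],[[-36,-13,14],[0.4,5,-1.4],-0.4],[[-36,-13,14],[0.4,5,-1.4],-0.4],[[-36,-13,14],[0.4,5,-1.4],-0.4],[[0,0,0],[0,0,0],-0.4],[[0,0,0],[0,0,0],-0.4]]'
python3 - <<'E'
from h import *
st(); plan([677.5,83,30],-24,-30);shot('wrist','pics/w8.png')
E
```

```text
t: 26.98
eef_pos: [0.6664, 0.0877, 0.101]
tool_rot: [-0.255, 0.204, 0.944, 0.055]
contact_force: [0.2, 0.6, 0.6]
gripper_width: 0.697
t 26.98 tcp [666.4  87.7 101. ] phi -24.4 th -30.2 ytilt 0.0 q [ 0.07  0.89 -0.31  1.25 -0.05  1.47  0.98] F [0.18 0.58 0.61] w 59.2
N 3 row [-15.4, 0.1, 25.8] [0.06, -0.07, -0.1] | total dp [-46.2   0.2  77.3] dR [ 0.2 -0.2 -0.3]
```

View pics/w8.png

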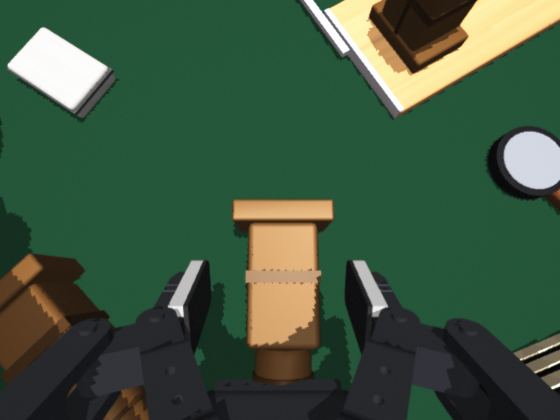

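```bash
python3 -m jog '[[[-11.5,0,19.5],[0,0,0],-0.4],[[-11.5,0,19.5],[0,0,0],-0.4],[[-11.5,0,19.5],[0,0,0],-0.4],[[-11.5,0,19],[0,0,0],-0.4],[[0,0,0],[0,0,0],-0.4],[[0,0,0],[0,0,0],-0.4]]'
python3 -m jog '[[[0,0,0],[0,0,0],0.0],[[0,0,0],[0,0,0],0.3],[[0,0,0],[0,0,0],1],[[0,0,0],[0,0,0],1],[[0,0,0],[0,0,0],1],[[0,0,0],[0,0,0],1]]' 70
python3 -m jog '[[[5,0,-9],[0,0,0],1],[[11,0,-19],[0,0,0],1],[[11,0,-19],[0,0,0],1],[[11,0,-19],[0,0,0],1],[[11,0,-19],[0,0,0],1],[[0,0,0],[0,0,0],1],[[0,0,0],[0,0,0],1],[[0,0,0],[0,0,0],1]]'
python3 - <<'E'
from h import *
favg(); st(); shot('wrist','pics/w9.png'); plan([620,40,210],-24,0)
E
```

```text
t: 27.78
eef_pos: [0.6681, 0.0858, 0.0119]
tool_rot: [-0.254, 0.204, 0.944, 0.055]
contact_force: [0.2, 0.0, 0.3]
gripper_width: 0.7
t: 28.52
eef_pos: [0.6694, 0.0868, 0.0134]
tool_rot: [-0.252, 0.204, 0.944, 0.056]
contact_force: [4.0, 2.1, 6.3]
gripper_width: 0.51
t: 29.52
eef_pos: [0.6672, 0.0855, 0.1085]
tool_rot: [-0.255, 0.204, 0.944, 0.054]
contact_force: [-0.4, -0.2, -5.9]
gripper_width: 0.508
F avg [-0.05 -0.03 -5.7 ] sd [0.31 0.34 0.57]
t 29.93 tcp [668.   85.6 109.6] phi -24.4 th -30.1 ytilt -0.0 q [ 0.07  0.88 -0.31  1.24 -0.05  1.49  0.98] F [ 0.24  0.3  -5.73] w 43.2
N 4 row [12.4, -15.3, -16.7] [0.02, -7.52, -0.1] | total dp [ 60.7 -61.5 -55.3] dR [  0.1 -30.1  -0.4]
```

View pics/w9.png

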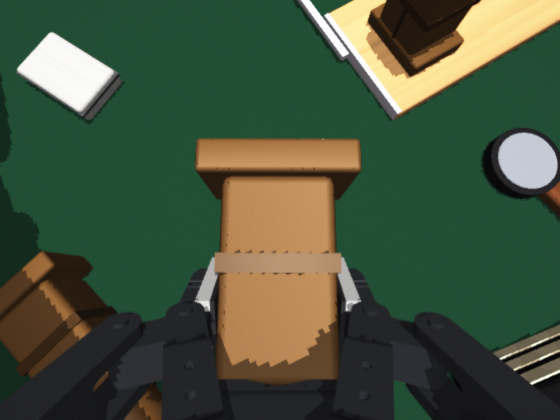

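```bash
python3 -m jog '[[[12.4,-15.3,-16.7],[0,-7.5,0],1],[[12.4,-15.3,-16.7],[0,-7.5,0],1],[[12.4,-15.3,-16.7],[0,-7.5,0],1],[[12.4,-15.3,-16.7],[0,-7.5,0],1],[[0,0,0],[0,0,0],1]]'
python3 - <<'E'
from h import *
st(); plan([540,-345,220],-24,0)
E
```

```text
t: 30.6
eef_pos: [0.6169, 0.0412, 0.1903]
tool_rot: [-0.001, 0.21, 0.978, -0.0]
contact_force: [-0.4, 0.8, -5.7]
gripper_width: 0.502
t 30.6 tcp [616.9  41.2 190.3] phi -24.3 th -0.1 ytilt -0.1 q [ 0.04  0.44 -0.27  1.72  0.14  1.    0.86] F [-0.35  0.84 -5.73] w 42.7
N 9 row [-9.8, -42.6, -0.8] [-0.01, -0.01, -0.03] | total dp [ -88.9 -383.6   -7.4] dR [-0.1 -0.1 -0.3]
```

```bash
python3 -m jog '[[[-9.8,-42.6,-1],[0,0,0],1],[[-9.8,-42.6,-1],[0,0,0],1],[[-9.8,-42.6,-1],[0,0,0],1],[[-9.8,-42.6,-1],[0,0,0],1],[[-9.8,-42.6,-1],[0,0,0],1],[[-9.8,-42.6,-1],[0,0,0],1],[[-9.8,-42.6,-1],[0,0,0],1],[[-9.8,-42.6,-1],[0,0,0],1],[[-9.8,-42.6,-1],[0,0,0],1],[[0,0,0],[0,0,0],1]]'
python3 -m jog '[[[0,0,0],[0,0,9.2],1],[[0,0,0],[0,0,9.2],1],[[0,0,0],[0,0,9.2],1],[[0,0,0],[0,0,9.2],1],[[0,0,0],[0,0,9.2],1],[[0,0,0],[0,0,9.2],1],[[0,0,0],[0,0,9.2],1],[[0,0,0],[0,0,9.2],1],[[0,0,0],[0,0,0],1]]'
python3 - <<'E'
from h import *
st(); plan([530.5,-366.5,190],-98,60)
E
```

```text
t: 31.85
eef_pos: [0.5394, -0.3509, 0.1966]
tool_rot: [-0.002, 0.215, 0.977, -0.001]
contact_force: [0.2, -0.2, -6.0]
gripper_width: 0.51
t: 32.98
eef_pos: [0.5424, -0.344, 0.1967]
tool_rot: [-0.002, 0.754, 0.657, -0.001]
contact_force: [1.1, -1.3, -6.3]
gripper_width: 0.507
t 32.98 tcp [ 542.4 -344.   196.7] phi -97.9 th -0.1 ytilt -0.2 q [ 0.38  0.46  0.12  1.68 -0.06  1.01  0.38] F [ 1.1  -1.32 -6.32] w 43.1
N 7 row [-4.6, -1.2, 5.2] [-0.01, -8.58, 0.03] | total dp [-43.   -8.7  17.7] dR [ -0.1 -60.1   0.2]
```

```bash
python3 -m jog '[[[-4.6,-1.2,5.2],[0,-8.6,0],1],[[-4.6,-1.2,5.2],[0,-8.6,0],1],[[-4.6,-1.2,5.2],[0,-8.6,0],1],[[-4.6,-1.2,5.2],[0,-8.6,0],1],[[-4.6,-1.2,5.2],[0,-8.6,0],1],[[-4.6,-1.2,5.2],[0,-8.6,0],1],[[-4.6,-1.2,5.2],[0,-8.6,0],1],[[0,0,0],[0,0,0],1],[[0,0,0],[0,0,0],1]]'
python3 - <<'E'
from h import *
st(); plan([530.5,-366.5,110],-98,60); p,d,T=shot('side','pics/s10.png')
cv2.imwrite('pics/s10c.png',cv2.resize(p[150:350,240:440,::-1],None,fx=3,fy=3,interpolation=cv2.INTER_CUBIC))
E
```

```text
t: 34.1
eef_pos: [0.5281, -0.3864, 0.1795]
tool_rot: [0.328, 0.653, 0.568, -0.378]
contact_force: [0.0, -0.3, -5.6]
gripper_width: 0.503
t 34.1 tcp [ 528.1 -386.4  179.5] phi -98.0 th 60.0 ytilt -0.1 q [-0.37  0.7   0.6   1.97  0.96  0.87 -0.77] F [ 0.04 -0.29 -5.6 ] w 42.8
N 2 row [35.1, -0.1, 19.7] [-0.02, 0.01, 0.05] | total dp [70.3 -0.2 39.3] dR [-0.   0.   0.1]
```

View pics/s10c.png

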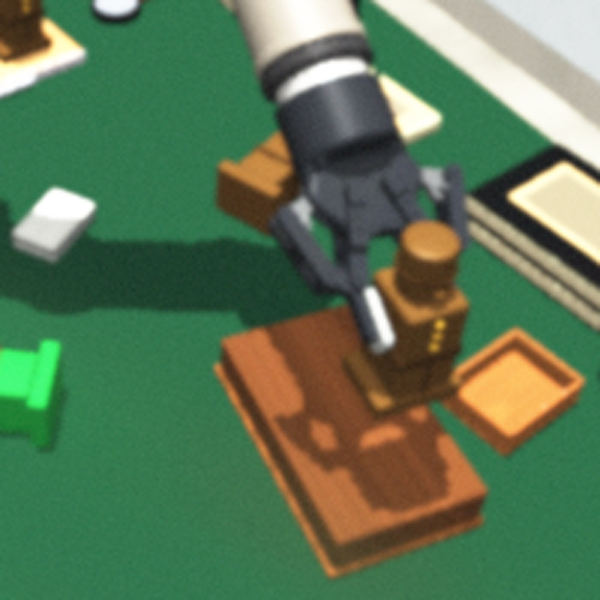

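```bash
python3 -m jog '[[[17.5,0,9.8],[0,0,0],1],[[17.5,0,9.8],[0,0,0],1],[[17.5,0,9.8],[0,0,0],1],[[17.5,0,9.8],[0,0,0],1],[[0,0,0],[0,0,0],1],[[0,0,0],[0,0,0],1]]'
python3 -m jog '[[[2.6,0,1.5],[0,0,0],1],[[1.7,0,1],[0,0,0],1],[[0,0,0],[0,0,0],1]]'
python3 -m jog '[[[1.7,0,1],[0,0,0],1],[[0,0,0],[0,0,0],1]]'
python3 -m jog '[[[1.7,0,1],[0,0,0],1],[[0,0,0],[0,0,0],1]]'
```

```text
t: 34.9
eef_pos: [0.5274, -0.3863, 0.0996]
tool_rot: [0.328, 0.653, 0.568, -0.379]
contact_force: [-0.0, -0.2, -5.9]
gripper_width: 0.507
t: 35.28
eef_pos: [0.5275, -0.3856, 0.0942]
tool_rot: [0.328, 0.653, 0.568, -0.379]
contact_force: [-0.6, -1.1, -5.8]
gripper_width: 0.504
t: 35.52
eef_pos: [0.5274, -0.3857, 0.0921]
tool_rot: [0.328, 0.653, 0.568, -0.379]
contact_force: [0.1, -0.2, -5.2]
gripper_width: 0.505
t: 35.78
eef_pos: [0.5274, -0.3861, 0.0912]
tool_rot: [0.329, 0.652, 0.567, -0.38]
contact_force: [-1.2, 2.5, 2.2]
gripper_width: 0.506
```

Contact made; release and back off.

```bash
python3 -m jog '[[[0,0,0],[0,0,0],0.3],[[0,0,0],[0,0,0],0],[[0,0,0],[0,0,0],-0.3],[[0,0,0],[0,0,0],-0.5],[[0,0,0],[0,0,0],-0.5]]'
python3 -m jog '[[[0,0,-10],[0,0,0],-0.5],[[0,0,-20],[0,0,0],-0.5],[[0,0,-30],[0,0,0],-0.5],[[-10,0,-30],[0,0,0],-0.5],[[-30,0,-20],[0,0,0],-0.5],[[-40,0,0],[0,0,0],-0.5],[[-20,0,0],[0,0,0],-0.5],[[0,0,0],[0,0,0],-0.5]]'
python3 - <<'E'
from h import *
st(); 
for r in find_figs(): print(*r)
shot('side','pics/s11.png');shot('top','pics/t11.png')
E
```

```text
t: 36.4
eef_pos: [0.5273, -0.386, 0.0902]
tool_rot: [0.328, 0.653, 0.568, -0.379]
contact_force: [-0.2, -0.2, -0.9]
gripper_width: 0.753
t: 37.4
eef_pos: [0.5338, -0.3407, 0.2325]
tool_rot: [0.329, 0.654, 0.567, -0.378]
contact_force: [-0.2, -0.4, -1.3]
gripper_width: 0.746
t 37.4 tcp [ 533.8 -340.7  232.5] phi -98.1 th 60.1 ytilt 0.0 q [-0.45  0.6   0.59  1.95  0.91  1.   -0.71] F [-0.23 -0.36 -1.3 ] w 63.4
0.9 [ 533. -346.] [110.  70.] 84.9 0.281 [450. 195.]
0.75 [531. 270.] [63. 53.] 7.9 0.147 [139. 209.]
0.43 [482. 313.] [152. 221.] 96.8 0.143 [114. 220.]
```

View pics/s11.png

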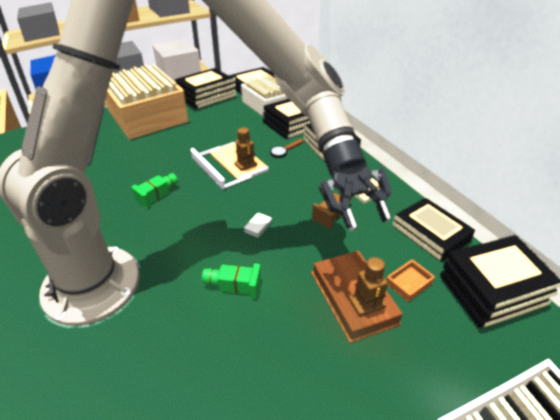

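View pics/t11.png

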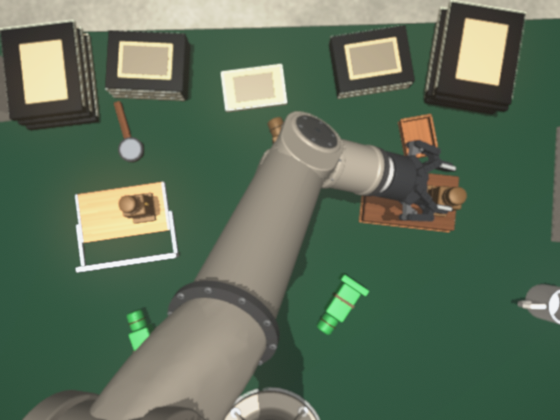

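Run:
```python
from h import *
plan([560,-250,250],-98,0)
```

```text
N 7 row [11.5, 1.9, -7.5] [-0.02, 8.6, 0.03] | total dp [ 47.6  13.4 -78.9] dR [-0.2 60.2  0.2]
```

```bash
python3 -m jog '[[[11.5,1.9,-7.5],[0,8.6,0],-0.5],[[11.5,1.9,-7.5],[0,8.6,0],-0.5],[[11.5,1.9,-7.5],[0,8.6,0],-0.5],[[11.5,1.9,-7.5],[0,8.6,0],-0.5],[[11.5,1.9,-7.5],[0,8.6,0],-0.5],[[11.5,1.9,-7.5],[0,8.6,0],-0.5],[[11.5,1.9,-7.5],[0,8.6,0],-0.5],[[0,0,0],[0,0,-10],-0.5],[[0,0,0],[0,0,-10],-0.5],[[0,0,0],[0,0,-10],-0.5],[[0,0,0],[0,0,-10],-0.5],[[0,0,0],[0,0,-10],-0.5]]'
python3 -m jog '[[[0,0,0],[0,0,-10],-0.4],[[0,0,0],[0,0,-10],-0.4],[[0,0,0],[0,0,-10],-0.4],[[0,0,0],[0,0,-10],-0.4],[[0,0,0],[0,0,-10],-0.4],[[0,0,0],[0,0,-10],-0.4],[[0,0,0],[0,0,-9],-0.4],[[0,0,0],[0,0,0],-0.4]]'
python3 - <<'E'
from h import *
st(); plan([657,-54,120],21,-30)
for r in find_figs(): print(*r)
shot('wrist','pics/w12.png')
shot('side','pics/s12.png')
E
```

```text
t: 39.1
eef_pos: [0.5596, -0.2506, 0.2279]
tool_rot: [-0.002, 0.404, 0.915, -0.0]
contact_force: [0.0, -0.9, -0.1]
gripper_width: 0.752
t: 40.1
eef_pos: [0.5596, -0.2508, 0.2282]
tool_rot: [-0.002, -0.182, 0.983, 0.001]
contact_force: [0.2, -0.6, 0.6]
gripper_width: 0.699
t 40.1 tcp [ 559.6 -250.8  228.2] phi 20.9 th -0.2 ytilt 0.2 q [ 0.46  0.39 -0.19  1.7   0.08  1.06  2.19] F [ 0.17 -0.55  0.63] w 59.4
N 6 row [-29.4, 24.8, 15.4] [0.03, 4.97, -0.0] | total dp [-150.7  148.6  127.2] dR [ 0.2 29.8 -0. ]
0.97 [662. -52.] [131.  62.] 20.5 0.054 [287. 149.]
0.87 [ 524. -291.] [199.  58.] 89.7 0.568 [435. 207.]
0.66 [532. 270.] [64. 52.] 6.0 0.147 [138. 208.]
```

View pics/s12.png

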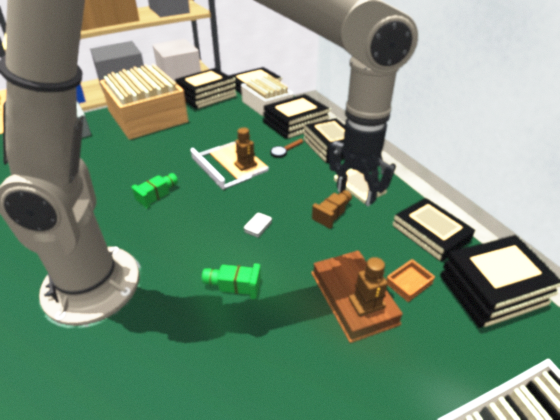

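```bash
python3 -m jog '[[[-29.4,24.8,15.4],[0,5,0],-0.4],[[-29.4,24.8,15.4],[0,5,0],-0.4],[[-29.4,24.8,15.4],[0,5,0],-0.4],[[-29.4,24.8,15.4],[0,5,0],-0.4],[[-29.4,24.8,15.4],[0,5,0],-0.4],[[-29.4,24.8,15.4],[0,5,0],-0.4],[[0,0,0],[0,0,0],-0.4],[[0,0,0],[0,0,0],-0.4]]'
python3 - <<'E'
from h import *
st(); plan([657,-54,30],20.8,-30);shot('wrist','pics/w13.png')
E
```

```text
t: 41.3
eef_pos: [0.647, -0.059, 0.1022]
tool_rot: [-0.255, -0.176, 0.95, -0.048]
contact_force: [0.1, -1.5, 0.6]
gripper_width: 0.698
t 41.3 tcp [647.  -59.  102.2] phi 21.0 th -30.1 ytilt -0.0 q [ 0.01  0.85 -0.14  1.31  0.23  1.51  1.74] F [ 0.07 -1.54  0.56] w 59.3
N 3 row [-15.3, 0.4, 26.3] [-0.04, -0.04, 0.04] | total dp [-45.9   1.2  78.9] dR [-0.1 -0.1  0.1]
```

View pics/w13.png

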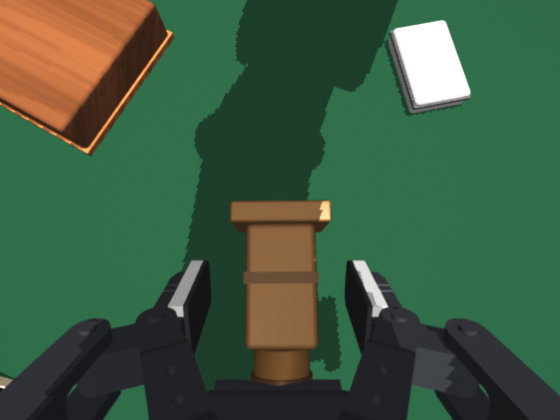

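```bash
python3 -m jog '[[[-11.5,0.3,19.7],[0,0,0],-0.4],[[-11.5,0.3,19.7],[0,0,0],-0.4],[[-11.5,0.3,19.7],[0,0,0],-0.4],[[-11.5,0.3,19.7],[0,0,0],-0.4],[[0,0,0],[0,0,0],-0.4],[[0,0,0],[0,0,0],-0.4]]'
python3 -m jog '[[[0,0,0],[0,0,0],0.0],[[0,0,0],[0,0,0],0.3],[[0,0,0],[0,0,0],1],[[0,0,0],[0,0,0],1],[[0,0,0],[0,0,0],1],[[0,0,0],[0,0,0],1]]' 70
python3 -m jog '[[[5,0,-9],[0,0,0],1],[[11,0,-19],[0,0,0],1],[[11,0,-19],[0,0,0],1],[[11,0,-19],[0,0,0],1],[[11,0,-19],[0,0,0],1],[[0,0,0],[0,0,0],1],[[0,0,0],[0,0,0],1],[[0,0,0],[0,0,0],1]]'
python3 - <<'E'
from h import *
favg(); st(); shot('wrist','pics/w14.png'); plan([600,-50,220],21,0)
E
```

```text
t: 42.1
eef_pos: [0.6471, -0.0573, 0.0114]
tool_rot: [-0.255, -0.176, 0.95, -0.047]
contact_force: [1.0, 0.0, 0.0]
gripper_width: 0.699
t: 42.85
eef_pos: [0.6478, -0.0572, 0.0124]
tool_rot: [-0.254, -0.176, 0.95, -0.047]
contact_force: [2.1, 1.1, 6.1]
gripper_width: 0.505
t: 43.85
eef_pos: [0.6463, -0.0573, 0.1082]
tool_rot: [-0.256, -0.176, 0.949, -0.047]
contact_force: [1.1, 0.3, -2.4]
gripper_width: 0.505
F avg [-0.29  0.14 -2.39] sd [0.31 0.18 0.3 ]
t 44.25 tcp [647.  -57.3 109.2] phi 21.0 th -30.1 ytilt 0.0 q [ 0.    0.84 -0.15  1.3   0.23  1.52  1.74] F [-0.38 -0.26 -2.72] w 43.3
N 4 row [17.1, 5.9, -17.9] [0.01, -7.52, 0.0] | total dp [ 80.2  23.7 -56.1] dR [  0.  -30.1   0. ]
```

View pics/w14.png

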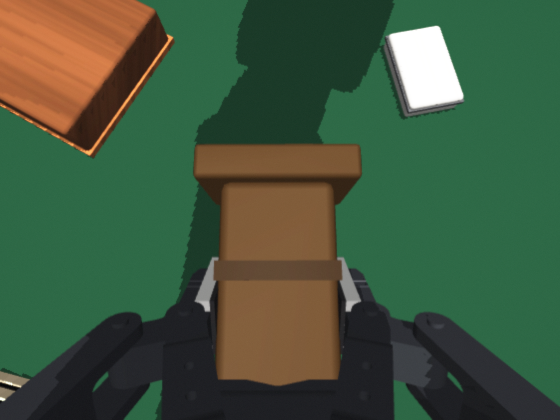

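```bash
python3 -m jog '[[[17.1,5.9,-18],[0,-7.5,0],1],[[17.1,5.9,-18],[0,-7.5,0],1],[[17.1,5.9,-18],[0,-7.5,0],1],[[17.1,5.9,-18],[0,-7.5,0],1],[[0,0,0],[0,0,0],1]]'
python3 - <<'E'
from h import *
st(); plan([525,365,240],21,0)
E
```

```text
t: 44.92
eef_pos: [0.598, -0.0519, 0.2009]
tool_rot: [-0.0, -0.181, 0.983, -0.001]
contact_force: [1.0, -0.3, -2.5]
gripper_width: 0.505
t 44.92 tcp [598.  -51.9 200.9] phi 20.9 th -0.0 ytilt -0.1 q [ 0.18  0.4  -0.26  1.76  0.12  1.    1.81] F [ 1.03 -0.34 -2.5 ] w 42.9
N 10 row [-8.1, 41.6, -1.7] [-0.01, -0.0, -0.01] | total dp [-80.1 415.6 -17.8] dR [-0.1 -0.  -0.1]
```

```bash
python3 -m jog '[[[-8,41.6,-1.7],[0,0,0],1],[[-8,41.6,-1.7],[0,0,0],1],[[-8,41.6,-1.7],[0,0,0],1],[[-8,41.6,-1.7],[0,0,0],1],[[-8,41.6,-1.7],[0,0,0],1],[[-8,41.6,-1.7],[0,0,0],1],[[-8,41.6,-1.7],[0,0,0],1],[[-8,41.6,-1.7],[0,0,0],1],[[-8,41.6,-1.7],[0,0,0],1],[[-8,41.6,-1.7],[0,0,0],1],[[0,0,0],[0,0,0],1]]'
python3 -m jog '[[[0,0,0],[0,0,8.7],1],[[0,0,0],[0,0,8.7],1],[[0,0,0],[0,0,8.7],1],[[0,0,0],[0,0,8.7],1],[[0,0,0],[0,0,8.7],1],[[0,0,0],[0,0,8.7],1],[[0,0,0],[0,0,8.7],1],[[0,0,0],[0,0,8.7],1],[[0,0,0],[0,0,8.7],1],[[0,0,0],[0,0,8.7],1],[[0,0,0],[0,0,8.7],1],[[0,0,0],[0,0,8.3],1]]'
python3 - <<'E'
from h import *
st(); plan([519.5,365,180],-83,60); shot('side','pics/s15.png')
E
```

```text
t: 46.3
eef_pos: [0.5236, 0.3726, 0.2153]
tool_rot: [-0.002, -0.186, 0.983, 0.001]
contact_force: [-0.1, -0.4, -2.1]
gripper_width: 0.506
t: 47.8
eef_pos: [0.5263, 0.3665, 0.2151]
tool_rot: [-0.0, 0.665, 0.747, -0.002]
contact_force: [0.0, -0.0, -2.0]
gripper_width: 0.507
t 47.8 tcp [526.3 366.5 215.1] phi -83.3 th 0.1 ytilt -0.2 q [-0.71  0.44  0.    1.65 -0.    1.05 -0.59] F [ 0.02 -0.03 -1.99] w 43.1
N 7 row [0.3, -1.0, 7.5] [-0.05, -8.56, -0.03] | total dp [-19.7  -6.7  46.1] dR [ -0.3 -59.9  -0.2]
```

View pics/s15.png

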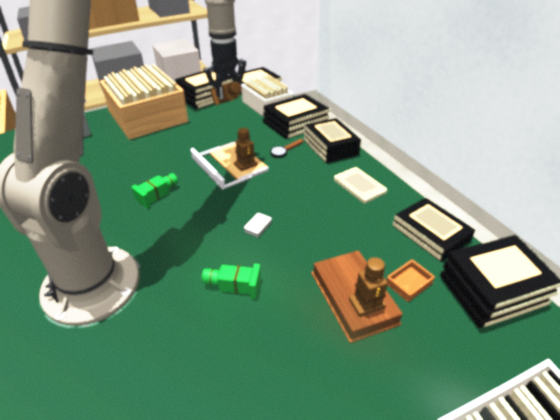

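```bash
python3 -m jog '[[[0.3,-1,7.5],[0,-8.6,0],1],[[0.3,-1,7.5],[0,-8.6,0],1],[[0.3,-1,7.5],[0,-8.6,0],1],[[0.3,-1,7.5],[0,-8.6,0],1],[[0.3,-1,7.5],[0,-8.6,0],1],[[0.3,-1,7.5],[0,-8.6,0],1],[[0.3,-1,7.5],[0,-8.6,0],1],[[0,0,0],[0,0,0],1],[[0,0,0],[0,0,0],1]]'
python3 - <<'E'
from h import *
st(); plan([519.5,365,82],-83,60); p,d,T=shot('side','pics/s16.png')
cv2.imwrite('pics/s16c.png',cv2.resize(p[60:210,140:320,::-1],None,fx=4,fy=4,interpolation=cv2.INTER_CUBIC))
shot('top','pics/t16.png')
E
```

```text
t: 48.98
eef_pos: [0.5222, 0.3463, 0.1703]
tool_rot: [0.374, 0.574, 0.649, -0.332]
contact_force: [0.4, -0.6, -1.7]
gripper_width: 0.509
t 48.98 tcp [522.2 346.3 170.3] phi -83.0 th 60.0 ytilt -0.1 q [-1.12  0.91  0.22  1.36  0.5   1.71 -0.93] F [ 0.42 -0.65 -1.72] w 43.3
N 3 row [28.6, -0.1, 16.6] [-0.02, 0.01, 0.01] | total dp [85.9 -0.3 49.7] dR [-0.1  0.   0. ]
```

View pics/s16c.png

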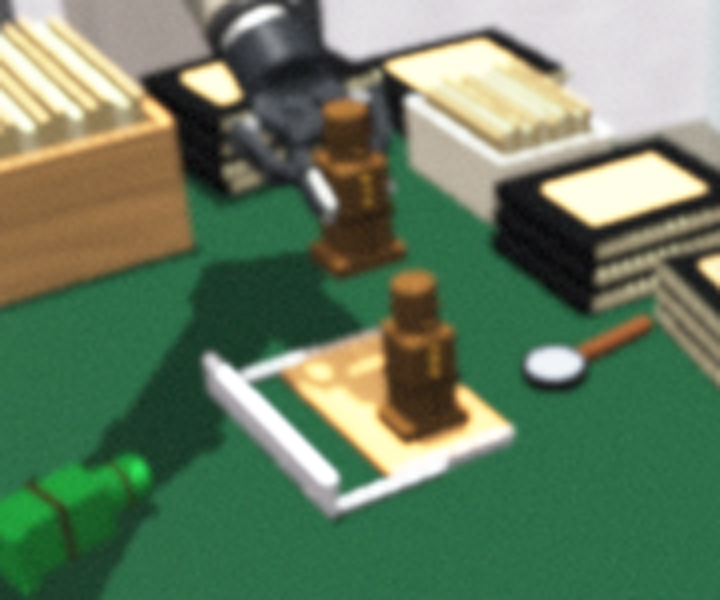

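View pics/t16.png

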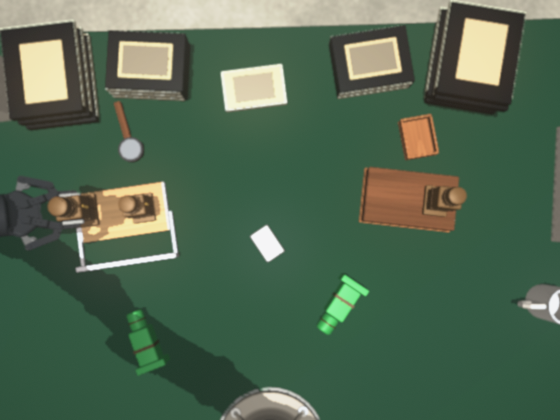

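Run:
```python
import numpy as np
from h import *
p=cv2.imread('pics/side0.png'); z=np.load('pics/side0.npz'); W=z['W'].reshape(-1,3)
k=(W[:,2]>.02)&(W[:,2]<.4)&(W[:,1]>.42)&(W[:,1]<1.2)&(W[:,0]>.2)&(W[:,0]<.9)
Q=W[k]
H={}
for a,b,c in Q:
    key=(round(a*20)/20,round(b*20)/20); H[key]=max(H.get(key,0),c)
for x in np.arange(.2,.91,.05): print(round(x,2),[ (round(y,2),round(H[(round(x,2),round(y,2))],2)) for y in np.arange(.4,1.2,.05) if (round(x,2),round(y,2)) in H])
```

```text
0.2 [(np.float64(0.65), np.float64(0.13)), (np.float64(0.7), np.float64(0.13)), (np.float64(0.75), np.float64(0.13)), (np.float64(0.8), np.float64(0.14)), (np.float64(0.85), np.float64(0.15)), (np.float64(0.9), np.float64(0.15)), (np.float64(0.95), np.float64(0.15))]
0.25 [(np.float64(0.55), np.float64(0.39)), (np.float64(0.6), np.float64(0.4)), (np.float64(0.65), np.float64(0.13)), (np.float64(0.7), np.float64(0.16)), (np.float64(0.75), np.float64(0.16)), (np.float64(0.8), np.float64(0.16)), (np.float64(0.85), np.float64(0.16)), (np.float64(0.9), np.float64(0.16)), (np.float64(0.95), np.float64(0.16))]
0.3 [(np.float64(0.55), np.float64(0.4)), (np.float64(0.6), np.float64(0.4)), (np.float64(0.65), np.float64(0.34)), (np.float64(0.7), np.float64(0.16)), (np.float64(0.75), np.float64(0.16)), (np.float64(0.8), np.float64(0.16)), (np.float64(0.85), np.float64(0.16)), (np.float64(0.9), np.float64(0.16)), (np.float64(0.95), np.float64(0.16))]
0.35 [(np.float64(0.6), np.float64(0.4)), (np.float64(0.65), np.float64(0.33)), (np.float64(0.7), np.float64(0.16)), (np.float64(0.75), np.float64(0
[... 2547 characters left out ...]
.float64(0.04))]
0.85 [(np.float64(0.4), np.float64(0.07)), (np.float64(0.45), np.float64(0.07)), (np.float64(0.5), np.float64(0.07)), (np.float64(0.55), np.float64(0.08)), (np.float64(0.6), np.float64(0.1)), (np.float64(0.65), np.float64(0.1)), (np.float64(0.7), np.float64(0.1)), (np.float64(0.75), np.float64(0.09)), (np.float64(0.85), np.float64(0.05)), (np.float64(0.9), np.float64(0.05)), (np.float64(0.95), np.float64(0.04))]
0.9 [(np.float64(0.4), np.float64(0.06)), (np.float64(0.45), np.float64(0.07)), (np.float64(0.5), np.float64(0.07)), (np.float64(0.55), np.float64(0.07)), (np.float64(0.85), np.float64(0.05)), (np.float64(0.9), np.float64(0.05)), (np.float64(0.95), np.float64(0.05))]
```

Run:
```python
from h import *
plan([521.4,360.6,170],-98,60)
```

```text
N 2 row [4.5, -2.1, 4.9] [6.46, -0.02, 3.71] | total dp [ 9.1 -4.4  9.5] dR [12.9 -0.   7.4]
```

```bash
python3 -m jog '[[[4.5,-2.1,4.9],[6.5,0,3.7],1],[[4.5,-2.1,4.9],[6.5,0,3.7],1],[[0,0,0],[0,0,0],1],[[0,0,0],[0,0,0],1]]'
python3 - <<'E'
from h import *
st(); plan([521.4,360.6,82],-98,60)
E
```

```text
t: 49.58
eef_pos: [0.5176, 0.3423, 0.158]
tool_rot: [0.328, 0.652, 0.569, -0.378]
contact_force: [-0.0, 0.1, -2.2]
gripper_width: 0.51
t 49.58 tcp [517.6 342.3 158. ] phi -97.9 th 60.1 ytilt -0.1 q [-1.05  0.99  0.25  1.23  0.34  1.84 -1.01] F [-0.01  0.12 -2.19] w 43.4
N 2 row [37.6, 0.7, 21.9] [0.03, 0.04, 0.1] | total dp [75.2  1.4 43.7] dR [0.1 0.1 0.2]
```

```bash
python3 -m jog '[[[15,0.3,8.7],[0,0,0],1],[[15,0.3,8.7],[0,0,0],1],[[15,0.3,8.7],[0,0,0],1],[[15,0.3,8.7],[0,0,0],1],[[15,0.3,8.7],[0,0,0],1],[[0,0,0],[0,0,0],1],[[0,0,0],[0,0,0],1]]'
python3 - <<'E'
from h import *
st(); plan([521.4,360.6,72],-98,60); p,d,T=shot('side','pics/s17.png')
cv2.imwrite('pics/s17c.png',cv2.resize(p[60:210,140:320,::-1],None,fx=4,fy=4,interpolation=cv2.INTER_CUBIC))
E
```

```text
t: 50.45
eef_pos: [0.5189, 0.3415, 0.0707]
tool_rot: [0.329, 0.652, 0.568, -0.379]
contact_force: [0.4, -0.1, -1.1]
gripper_width: 0.511
t 50.45 tcp [518.9 341.5  70.7] phi -98.0 th 60.2 ytilt -0.1 q [-1.04  1.09  0.24  1.22  0.32  1.75 -1.06] F [ 0.41 -0.07 -1.11] w 43.5
N 1 row [8.6, -0.2, 4.6] [-0.03, 0.21, 0.1] | total dp [ 8.6 -0.2  4.6] dR [-0.   0.2  0.1]
```

View pics/s17c.png

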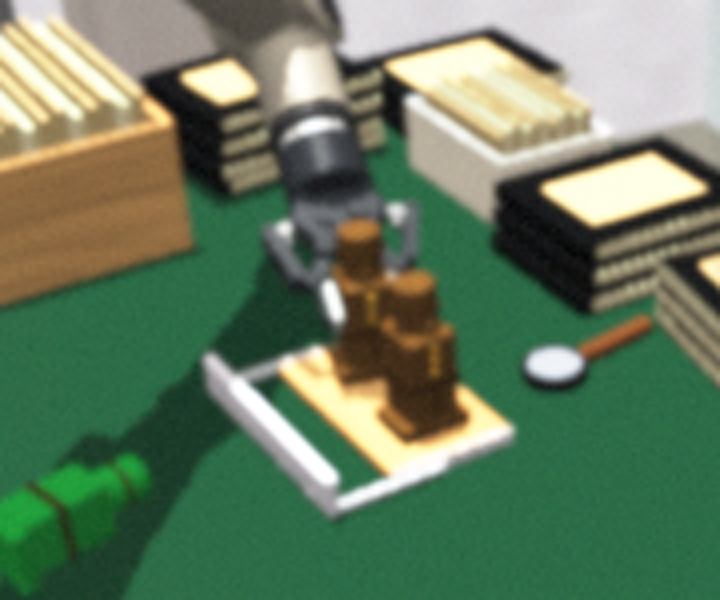

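```bash
python3 -m jog '[[[3.5,0,2],[0,0,0],1],[[2.6,0,1.5],[0,0,0],1],[[0,0,0],[0,0,0],1]]'
python3 -m jog '[[[1.7,0,1],[0,0,0],1],[[0,0,0],[0,0,0],1]]'
python3 -m jog '[[[1.7,0,1],[0,0,0],1],[[0,0,0],[0,0,0],1]]'
```

```text
t: 50.88
eef_pos: [0.5184, 0.3413, 0.0631]
tool_rot: [0.328, 0.652, 0.568, -0.379]
contact_force: [-0.5, 0.6, -3.2]
gripper_width: 0.509
t: 51.12
eef_pos: [0.5185, 0.3413, 0.0612]
tool_rot: [0.328, 0.652, 0.568, -0.379]
contact_force: [-0.3, 0.1, -2.1]
gripper_width: 0.507
t: 51.38
eef_pos: [0.5186, 0.3414, 0.0606]
tool_rot: [0.329, 0.652, 0.568, -0.379]
contact_force: [-1.7, 0.7, 4.5]
gripper_width: 0.508
```

```bash
python3 -m jog '[[[0,0,0],[0,0,0],0.3],[[0,0,0],[0,0,0],0],[[0,0,0],[0,0,0],-0.3],[[0,0,0],[0,0,0],-0.5],[[0,0,0],[0,0,0],-0.5]]'
python3 -m jog '[[[0,0,-10],[0,0,0],-0.5],[[0,0,-20],[0,0,0],-0.5],[[0,0,-30],[0,0,0],-0.5],[[-10,0,-30],[0,0,0],-0.5],[[-30,0,-20],[0,0,0],-0.5],[[-40,0,0],[0,0,0],-0.5],[[-30,0,0],[0,0,0],-0.5],[[0,0,0],[0,0,0],-0.5]]'
python3 - <<'E'
from h import *
st(); 
for r in find_figs(): print(*r)
shot('side','pics/s18.png');shot('top','pics/t18.png')
plan([440,250,260],-83,0)
E
```

```text
t: 52.0
eef_pos: [0.5186, 0.3412, 0.0592]
tool_rot: [0.328, 0.652, 0.568, -0.379]
contact_force: [0.3, -1.0, 0.1]
gripper_width: 0.754
t: 53.0
eef_pos: [0.5255, 0.381, 0.2075]
tool_rot: [0.329, 0.653, 0.567, -0.379]
contact_force: [-0.5, -0.5, 0.0]
gripper_width: 0.746
t 53.0 tcp [525.5 381.  207.5] phi -98.1 th 60.2 ytilt -0.0 q [-1.24  1.08  0.67  1.11  0.12  1.9  -0.76] F [-0.52 -0.45  0.02] w 63.4
0.76 [532. 271.] [62. 53.] 7.2 0.146 [142. 209.]
0.7 [519. 352.] [51. 63.] 172.2 0.146 [102. 214.]
N 7 row [-19.3, -11.8, 7.3] [-1.17, 8.57, -1.91] | total dp [-100.1  -65.4  106.3] dR [ -8.2  60.  -13.4]
```

View pics/s18.png

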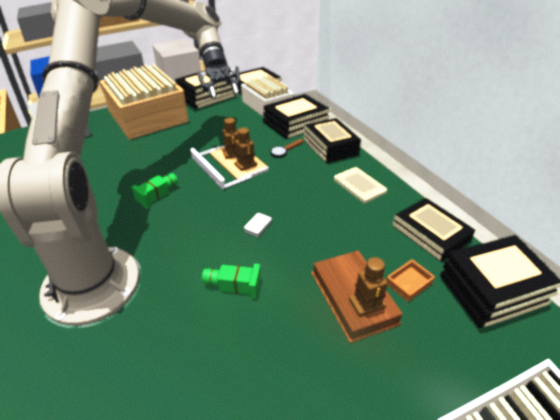

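View pics/t18.png

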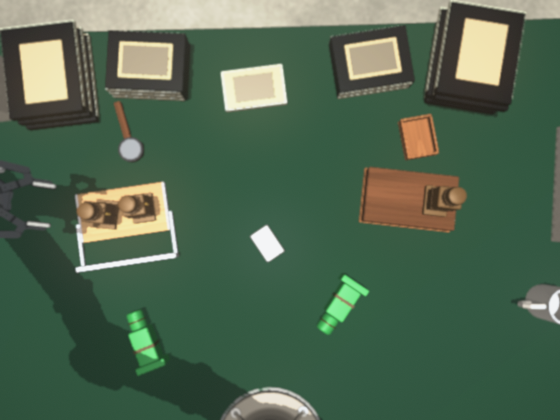

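```bash
cat > chk2.py <<'E'
from ik import *
for fl in(True,False):
  for ph in(6.8,):
    for th in(0,10,20,30):
      for r in(45,12,-50):
        c=np.array([407,302.4])-r*np.array([.993,.119])
        best=None
        for q0 in([-.4,.42,-.3,1.9,.1,1.,.8],[-.4,.42,-.3,1.9,1,1.,.0],[-1,.4,.2,1.9,-.5,1.,-1]):
            p,Rm=tgt([*c,18],ph,th,back=0,flip=fl); q,e=IK(p,Rm,np.array(q0),1e-4)
            if best is None or e<best[1]: best=(q.round(2),round(e,4))
        print(fl,th,r,*best)
E
python3 chk2.py
python3 - <<'E'
from h import *
p,d,T=shot('top','pics/t19.png'); W=pts('top',d,T)
for n,c,b in(('A',(.53,-.365),.04),('t1',(.531,.27),.012),('t2',(.519,.352),.012)):
    for lo,hi in((.118,.14),(.06,.09),(.008,.02)):
        k=(np.hypot(W[...,0]-c[0],W[...,1]-c[1])<.045)&(W[...,2]>b+lo)&(W[...,2]<b+hi)
        if k.sum()>5: print(n,lo,k.sum(),np.nanmedian(W[k],0).round(4),W[k].min(0).round(3),W[k].max(0).round(3))
k=np.zeros((420,560),bool);k[235:280,60:190]=1;k&=(W[...,2]>.03)&(W[...,2]<.05)
print(cv2.minAreaRect((W[k][:,:2]*1000).astype(np.float32)))
E
```

```text
True 0 45 [-0.6   0.49 -0.26  2.18  0.26  0.5   0.63] 0.0
True 0 12 [-0.56  0.52 -0.26  2.11  0.26  0.53  0.68] 0.0
True 0 -50 [-0.5   0.58 -0.26  1.99  0.25  0.6   0.76] 0.0
True 10 45 [-0.91  0.45  0.    2.3   0.43  0.3   0.38] 0.0
True 10 12 [-0.83  0.47 -0.03  2.24  0.42  0.33  0.44] 0.0
True 10 -50 [-0.7   0.53 -0.09  2.11  0.4   0.39  0.56] 0.0
True 20 45 [-0.59  0.48 -0.49  2.37  1.38  0.5  -0.61] 0.0
True 20 12 [-0.63  0.49 -0.37  2.32  1.33  0.44 -0.5 ] 0.0
True 20 -50 [-0.95  0.52  0.13  2.24  0.91  0.21 -0.03] 0.0
True 30 45 [-0.04  1.04 -1.37  2.4   1.73  1.41 -0.77] 0.0042
True 30 12 [-0.36  0.63 -0.8   2.39  1.72  0.83 -0.89] 0.0
True 30 -50 [-0.32  0.64 -0.73  2.29  1.72  0.75 -0.75] 0.0
False 0 45 [-1.35  0.59  0.67  2.22 -0.72  0.55 -1.57] 0.0
False 0 12 [-1.29  0.62  0.66  2.16 -0.7   0.58 -1.57] 0.0
False 0 -50 [-1.18  0.67  0.63  2.03 -0.65  0.64 -1.57] 0.0
False 10 45 [-1.53  0.6   0.78  2.33 -0.94  0.36 -1.43] 0.0
False 10 12 [-1.46  0.62  0.76  2.27 -0.91  0.39 -1.43] 0.0
False 10 -50 [-1.33  0.67  0.73  2.15 -0.84  0.44 -1.44] 0.0
False 20 45 [-1.67  0.64  0.8
[... 454 characters left out ...]
356   0.1248] [ 0.503 -0.397  0.1  ] [ 0.551 -0.35   0.13 ]
A 0.008 203 [ 0.5057 -0.3601  0.054 ] [ 0.494 -0.396  0.048] [ 0.562 -0.346  0.06 ]
t1 0.118 265 [0.5305 0.2694 0.1412] [0.514 0.254 0.13 ] [0.549 0.288 0.146]
t1 0.06 206 [0.5235 0.2517 0.0987] [0.507 0.244 0.072] [0.554 0.292 0.102]
t1 0.008 176 [0.5077 0.2576 0.0256] [0.497 0.241 0.02 ] [0.564 0.293 0.032]
t2 0.118 267 [0.5185 0.3501 0.1412] [0.502 0.334 0.13 ] [0.537 0.368 0.147]
t2 0.06 200 [0.5145 0.3308 0.0981] [0.496 0.326 0.072] [0.542 0.377 0.102]
t2 0.008 211 [0.5048 0.3461 0.0258] [0.485 0.325 0.021] [0.553 0.381 0.032]
((411.64825439453125, 303.8826904296875), (10.108778953552246, 219.87371826171875), 6.814276218414307)
```

Run:
```python
from h import *
plan([470,320,260],-98,0,back=0)
```

```text
N 7 row [-13.2, -6.5, -1.2] [-0.04, 8.63, 0.02] | total dp [-83.  -45.6  31.4] dR [-0.3 60.4  0.2]
```

```bash
python3 -m jog '[[[-13.2,-6.5,-1.2],[0,8.6,0],0],[[-13.2,-6.5,-1.2],[0,8.6,0],0.5],[[-13.2,-6.5,-1.2],[0,8.6,0],1],[[-13.2,-6.5,-1.2],[0,8.6,0],1],[[-13.2,-6.5,-1.2],[0,8.6,0],1],[[-13.2,-6.5,-1.2],[0,8.6,0],1],[[-13.2,-6.5,-1.2],[0,8.6,0],1],[[0,0,0],[0,0,-10.5],1],[[0,0,0],[0,0,-10.5],1],[[0,0,0],[0,0,-10.5],1],[[0,0,0],[0,0,-10.5],1],[[0,0,0],[0,0,-10.5],1]]'
python3 -m jog '[[[0,0,0],[0,0,-10.5],1],[[0,0,0],[0,0,-10.5],1],[[0,0,0],[0,0,-10.5],1],[[0,0,0],[0,0,-10.5],1],[[0,0,0],[0,0,-10.5],1],[[0,0,0],[0,0,0],1]]'
python3 - <<'E'
from h import *
st(); plan([360,297,230],6.8,10,back=0)
E
```

```text
t: 54.75
eef_pos: [0.4702, 0.3198, 0.2609]
tool_rot: [-0.002, 0.384, 0.923, -0.003]
contact_force: [0.6, -0.4, -1.1]
gripper_width: -0.002
t: 55.5
eef_pos: [0.4704, 0.3197, 0.261]
tool_rot: [-0.003, -0.06, 0.998, -0.001]
contact_force: [-0.0, 0.3, -0.2]
gripper_width: -0.001
t 55.5 tcp [470.4 319.7 261. ] phi 6.9 th -0.3 ytilt -0.1 q [-0.93  0.28  0.28  1.79 -0.09  1.09  1.07] F [-0.04  0.25 -0.21] w -0.1
N 3 row [38.0, -3.1, 8.3] [-0.05, -3.43, 0.03] | total dp [112.1  -9.2  31.6] dR [ -0.1 -10.3   0.1]
```

```bash
python3 -m jog '[[[38,-3.1,8.3],[0,-3.4,0],1],[[38,-3.1,8.3],[0,-3.4,0],1],[[38,-3.1,8.3],[0,-3.4,0],1],[[0,0,0],[0,0,0],1],[[0,0,0],[0,0,0],1]]'
python3 - <<'E'
from h import *
st(); plan([360,297,20],6.8,10,back=0)
E
```

```text
t: 56.12
eef_pos: [0.3607, 0.2973, 0.2309]
tool_rot: [0.087, -0.059, 0.994, 0.005]
contact_force: [1.3, 0.5, 1.6]
gripper_width: -0.004
t 56.12 tcp [360.7 297.3 230.9] phi 6.8 th 10.0 ytilt -0.0 q [-1.13  0.05  0.23  2.15  0.15  0.83  0.69] F [1.28 0.53 1.56] w -0.3
N 5 row [7.5, -0.0, 41.5] [-0.01, -0.0, 0.01] | total dp [ 3.720e+01 -1.000e-01  2.076e+02] dR [-0. -0.  0.]
```

```bash
python3 -m jog '[[[7.4,0,41.5],[0,0,0],1],[[7.4,0,41.5],[0,0,0],1],[[7.4,0,41.5],[0,0,0],1],[[7.4,0,41.5],[0,0,0],1],[[7.4,0,41.5],[0,0,0],1],[[0,0,0],[0,0,0],1],[[0,0,0],[0,0,0],1]]'
python3 - <<'E'
from h import *
st(); plan([395,301.3,20],6.8,10,back=0); p,d,T=shot('side','pics/s20.png')
cv2.imwrite('pics/s20c.png',cv2.resize(p[80:230,110:290,::-1],None,fx=4,fy=4,interpolation=cv2.INTER_CUBIC))
for r in find_figs(): print(*r)
E
```

```text
t: 57.0
eef_pos: [0.3611, 0.2969, 0.0206]
tool_rot: [0.087, -0.06, 0.994, 0.005]
contact_force: [0.3, 0.6, 0.4]
gripper_width: 0.0
t 57.0 tcp [361.1 296.9  20.6] phi 6.9 th 10.0 ytilt -0.1 q [-1.09  0.45  0.21  2.31  0.12  0.27  0.67] F [0.32 0.56 0.39] w 0.0
N 1 row [-33.6, 0.3, 6.6] [-0.06, 0.03, 0.07] | total dp [-33.6   0.3   6.6] dR [-0.1  0.   0.1]
0.81 [531. 270.] [64. 52.] 5.5 0.146 [138. 208.]
0.75 [519. 351.] [51. 63.] 171.6 0.146 [ 99. 216.]
0.6 [ 530. -387.] [76. 71.] 82.3 0.174 [443. 199.]
```

View pics/s20c.png

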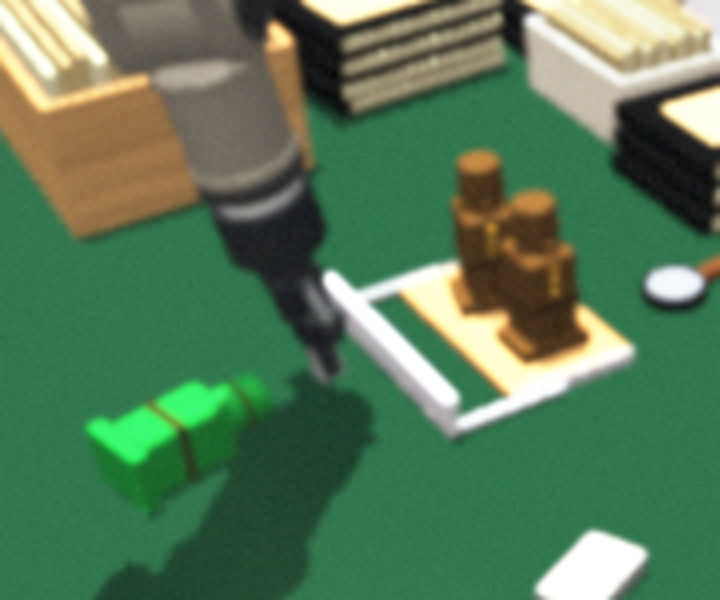

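```bash
python3 - <<'E'
from h import *
p,d,T=shot('top','pics/t21.png'); W=pts('top',d,T)
k=(np.hypot(W[...,0]-.53,W[...,1]+.365)<.07)&(W[...,2]>.155)&(W[...,2]<.19); print(k.sum(),np.nanmedian(W[k],0).round(4),W[k].min(0).round(3),W[k].max(0).round(3))
E
python3 -m jog '[[[-14.8,0,2.6],[0,0,0],1],[[-11.8,0,2.1],[0,0,0],1],[[-5.9,0,1],[0,0,0],1],[[-5.9,0,1],[0,0,0],1],[[0,0,0],[0,0,0],1]]'
python3 - <<'E'
from h import *
st()
E
```

```text
296 [ 0.527  -0.3712  0.1693] [ 0.51  -0.39   0.155] [ 0.545 -0.357  0.174]
t: 57.82
eef_pos: [0.3984, 0.3008, 0.0196]
tool_rot: [0.087, -0.06, 0.994, 0.004]
contact_force: [0.2, 0.8, 0.5]
gripper_width: 0.004
t 57.83 tcp [398.4 300.8  19.6] phi 6.9 th 9.9 ytilt -0.1 q [-1.    0.48  0.18  2.24  0.12  0.3   0.74] F [0.22 0.8  0.55] w 0.3
```

```bash
python3 -m jog '[[[-5.9,0,1],[0,0,0],1],[[-5.9,0,1],[0,0,0],1],[[-5.9,0,1],[0,0,0],1],[[-5.9,0,1],[0,0,0],1],[[0,0,0],[0,0,0],1]]'
python3 -m jog '[[[-5.9,0,1],[0,0,0],1],[[-5.9,0,1],[0,0,0],1],[[-5.9,0,1],[0,0,0],1],[[0,0,0],[0,0,0],1]]'
python3 - <<'E'
from h import *
st();p,d,T=shot('side','pics/s22.png')
cv2.imwrite('pics/s22c.png',cv2.resize(p[80:230,110:290,::-1],None,fx=4,fy=4,interpolation=cv2.INTER_CUBIC))
E
```

```text
t: 58.45
eef_pos: [0.4229, 0.3039, 0.0199]
tool_rot: [0.087, -0.06, 0.994, 0.004]
contact_force: [-0.5, 0.0, -0.7]
gripper_width: -0.004
t: 58.95
eef_pos: [0.4409, 0.3063, 0.0202]
tool_rot: [0.087, -0.06, 0.994, 0.005]
contact_force: [-0.3, -1.1, -0.1]
gripper_width: -0.003
t 58.95 tcp [440.9 306.3  20.2] phi 6.9 th 10.0 ytilt -0.1 q [-0.91  0.51  0.15  2.16  0.11  0.34  0.8 ] F [-0.34 -1.1  -0.06] w -0.2
```

View pics/s22c.png

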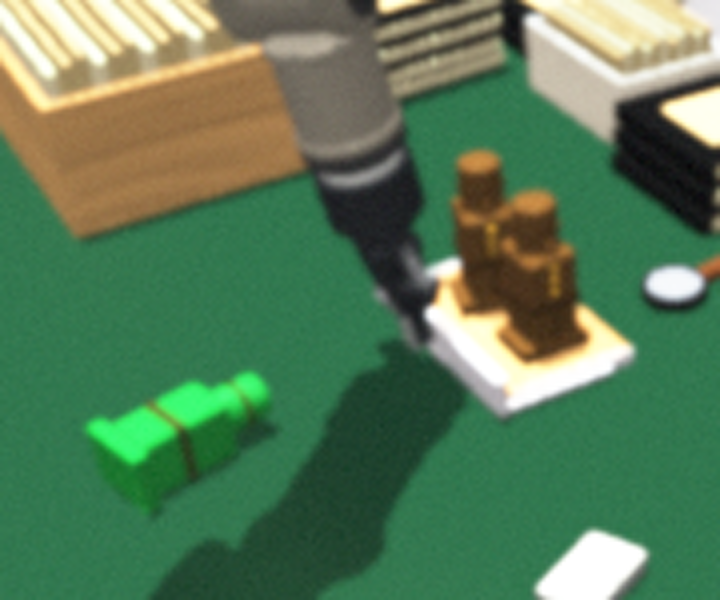

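```bash
python3 -m jog '[[[-5,0,0.9],[0,0,0],1],[[0,0,0],[0,0,0],1]]'
python3 -m jog '[[[-4,0,0.7],[0,0,0],1],[[0,0,0],[0,0,0],1]]'
python3 - <<'E'
from h import *
p,d,T=shot('top','pics/t23.png'); W=pts('top',d,T)
k=np.zeros((420,560),bool);k[200:280,60:190]=1;k&=(W[...,2]>.03)&(W[...,2]<.042)
Q=W[k]; Q=Q[np.hypot(Q[:,0]-.53,Q[:,1]-.27)>.06]; Q=Q[np.hypot(Q[:,0]-.52,Q[:,1]-.352)>.06]
t=Q[:,0]*.993+Q[:,1]*.119; print(len(Q),np.percentile(t,[5,50,95]), 'start',.4117*.993+.3035*.119); st()
E
```

```text
t: 59.25
eef_pos: [0.4454, 0.307, 0.0201]
tool_rot: [0.087, -0.06, 0.994, 0.005]
contact_force: [-0.4, 1.1, 0.3]
gripper_width: 0.001
t: 59.5
eef_pos: [0.4486, 0.3073, 0.0199]
tool_rot: [0.086, -0.061, 0.994, 0.004]
contact_force: [-3.7, 0.3, 2.2]
gripper_width: -0.001
341 [0.49135607 0.49626704 0.50054273] start 0.4449346
t 59.55 tcp [448.6 307.3  19.9] phi 7.0 th 9.9 ytilt -0.1 q [-0.89  0.52  0.14  2.14  0.11  0.35  0.82] F [-4.11  0.33  2.06] w 0.0
```

```bash
python3 -m jog '[[[-3,0,0.5],[0,0,0],1],[[0,0,0],[0,0,0],1]]'
python3 -m jog '[[[-3,0,0.5],[0,0,0],1],[[0,0,0],[0,0,0],1]]'
python3 - <<'E'
from h import *
p,d,T=shot('top','pics/t24.png'); W=pts('top',d,T)
k=np.zeros((420,560),bool);k[200:280,60:190]=1;k&=(W[...,2]>.03)&(W[...,2]<.042)
Q=W[k]; Q=Q[np.hypot(Q[:,0]-.53,Q[:,1]-.27)>.06]; Q=Q[np.hypot(Q[:,0]-.52,Q[:,1]-.352)>.06]
t=Q[:,0]*.993+Q[:,1]*.119; print(len(Q),np.percentile(t,[5,50,95])); st()
E
```

```text
t: 59.8
eef_pos: [0.4489, 0.3072, 0.0193]
tool_rot: [0.084, -0.061, 0.995, 0.003]
contact_force: [-12.0, 0.1, 8.4]
gripper_width: 0.003
t: 60.05
eef_pos: [0.4491, 0.307, 0.0187]
tool_rot: [0.082, -0.062, 0.995, 0.002]
contact_force: [-20.2, -0.9, 13.6]
gripper_width: 0.0
303 [0.49141515 0.49627057 0.50059072]
t 60.1 tcp [449.1 306.9  18.7] phi 7.1 th 9.4 ytilt -0.3 q [-0.88  0.53  0.13  2.13  0.11  0.36  0.82] F [-20.56  -1.07  13.86] w -0.4
```

```bash
python3 -m jog '[[[8,0,-1.4],[0,0,0],1],[[20,0,-3.5],[0,0,0],1],[[20,0,-3.5],[0,0,0],1],[[0,0,-30],[0,0,0],1],[[0,0,-40],[0,0,0],1],[[0,0,-50],[0,0,0],1],[[0,0,-50],[0,0,0],1],[[0,0,0],[0,0,0],1],[[0,0,0],[0,0,0],1]]'
python3 - <<'E'
from h import *
st(); p,d,T=shot('side','pics/s25.png'); shot('top','pics/t25.png')
cv2.imwrite('pics/s25c.png',cv2.resize(p[80:230,110:290,::-1],None,fx=4,fy=4,interpolation=cv2.INTER_CUBIC))
W=pts('top',*[ (d2,T2) for _,d2,T2 in [shot('top','pics/t25.png')]][0])
for n,c,b in(('A',(.53,-.365),.04),('t1',(.531,.27),.012),('t2',(.519,.352),.012)):
    k=(np.hypot(W[...,0]-c[0],W[...,1]-c[1])<.06)&(W[...,2]>b+.115)&(W[...,2]<b+.14)
    print(n,k.sum(),np.nanmedian(W[k],0).round(4))
for t in('tin','loupe','coin_dish','postcards'): print(t,[(np.round(np.array(r['xy'])*[560,420]),round(r['score'],2)) for r in bot.find_in('top',t)][:2])
E
```

```text
t: 61.22
eef_pos: [0.3776, 0.2985, 0.1872]
tool_rot: [0.087, -0.06, 0.994, 0.004]
contact_force: [0.8, -0.5, -0.7]
gripper_width: 0.0
t 61.23 tcp [377.6 298.5 187.2] phi 6.9 th 10.0 ytilt -0.1 q [-1.06  0.14  0.19  2.17  0.14  0.72  0.72] F [ 0.79 -0.54 -0.66] w 0.0
A 294 [ 0.5271 -0.3713  0.1692]
t1 271 [0.5305 0.269  0.1412]
t2 277 [0.5185 0.3491 0.1412]
tin [(array([267., 241.]), 0.83), (array([441., 201.]), 0.42)]
loupe [(array([126., 145.]), 0.74)]
coin_dish [(array([419., 138.]), 0.74)]
postcards [(array([253.,  85.]), 0.67)]
```

View pics/s25.png

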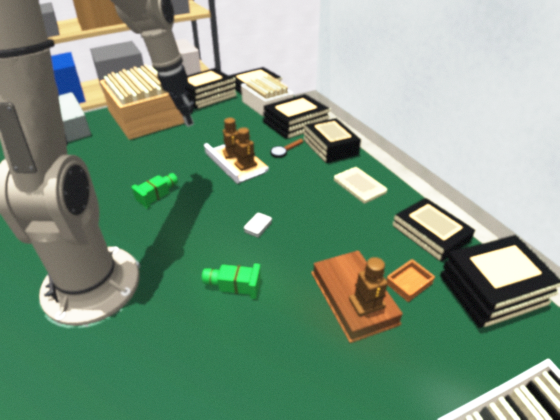

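View pics/t25.png

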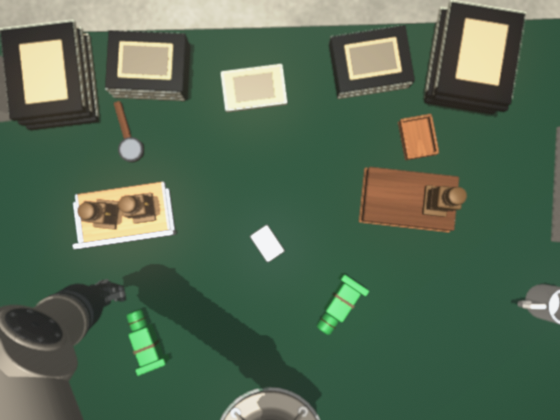

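```bash
python3 -c "
from station import bot
print(bot.hand_in())"
```

```text
the job is handed in; nothing more can be done
None
```

The three bronze figures that were on the stall are standing upright and sorted by weight. The guard bar is pushed home, and the job is handed in (about 62 s of the 210 s on the robot's clock). No verdict came back from the hand-in.

- **Weights:** the lifts read about 1.8 N and 2.4 N, so those two are hollow and stand on the tray. The third read about 5.7 N, so it is solid and stands on the plinth.
- **Guard bar:** I pushed it until it stopped moving, at about 20 N. It had travelled about 51 mm from where it first lay rather than the full 60 mm. I take this to mean it started slightly pushed in. I did not read the joint value directly.
- **Last checks:** all three heads were at the right height and place. The figures' origins are roughly within 10 mm of their board's centre line in x and within about 50 mm in y. The tin, loupe, coin dish and postcards were where they started, the green look-alikes were untouched, and the arm was clear of everything.
- **Odd reading:** one network outline of the plinth figure, taken just before the push, was about 16 mm off. The depth readings before and after it showed that the figure had not moved.

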